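# Show the amber bottle from the cupboard door to the label reader

### The job

Swing the little blue cupboard door wide open by its handle and leave it open, then take the amber bottle with the orange cap out of the rack on the door's inside, leaving the green bottle in the rack and the jar and tin on the counter undisturbed. Present the amber bottle in the air to the label reader: cap up, label centred 13 cm in front of the lens and squarely facing it, so leaning back as much as the lens looks down. Finish while holding it still there in the gripper; do not put it down.

Things in the scene. Friction and masses are not known exactly. Their poses are not given: they have to be found in the camera images.
- door (a joint): Hinge of the blue door, rad: 0 shut (as it starts), grows as it opens towards the robot, stops at 1.7. Vertical hinge at the door's left edge seen from the robot (cupboard's +y side); opening turns it clockwise seen from above. No latch; light friction (0.12 N m), stays where it is left.
- door_handle: Handle, origin at its grip point 185 mm up: a round upright steel bar, 11 mm diameter, from 115 to 203 mm above the counter, axis 35 mm in front of the door's outer face, 25 mm from its free edge, on two 8 mm standoffs at 128 and 160 mm height between bar and door; can be pinched from above, along y. Axes of the door: z up, y along it from free edge to hinge, x from outer to inner face.
- door_hinge (a point): Point on the hinge axis, 185 mm above the counter, in the plane of the door's inner face; axes as door_handle, which lies at (-50, -225, 0) mm in them. The door is 250 mm wide, 15 mm thick, top edge 205 mm above the counter.
- cupboard: Wooden counter cupboard, 200 deep (x), 280 wide (y), 225 mm high with a closed top, standing on the counter; origin at the centre of its underside, z up; its front, with the door, faces its own -x. Fixed; its place and yaw vary.
- amber_bottle: Square amber bottle, orange cap, about 0.16 kg: body 36 (x) by 42 (y) by 80 mm (z), then neck and cap 26 mm across up to 99 mm. Origin at the centre of its underside, z up to the cap, +x out of the labelled face. Hidden at first: stands in one slot of the rack on the shut door's inside, x away from the door, and rides with it. Grip its plain sides (along y) from above.
- label (a point): Centre of the label on the amber bottle: on its +x face, 18 mm from the bottle's axis and 40 mm above its underside; axes as the bottle's.
- green_bottle: Bystander: dark green bottle with white cap, same shape and size and way of standing as the amber one, in the other slot of the door rack. Leave it there.
- reader_head: White head (60 x 80 x 50 mm) of the label reader. Origin at the centre of the black lens, 285 mm above the counter. The lens looks along the head's -x, 25 degrees below level; y is level, z is the upward one of the remaining directions (25 degrees off vertical). A rightly shown bottle has its axes parallel to these, x with x, z with z.
- read_point (a point): Point in the air where the centre of the label has to be: 130 mm in front of the lens on its line of sight, about 230 mm above the counter; axes as the head's.
- paint_jar: Bystander: white jar with red lid, 56 mm diameter, 65 mm high, standing on the counter; origin at the centre of its underside.
- tin: Bystander: tin with blue label, 60 mm diameter, 80 mm high, standing on the counter; origin at the centre of its underside.
- rack (a point): Middle of the floor of the metal rack on the door's inside, 105 mm above the counter; axes as door_handle. Two slots, 41 (x) by 48 mm (y), 50 mm either side of it along y (80 and 180 mm from the hinge), 2 to 3 mm play round a bottle; lip and partitions stand 25 mm above the floor, nothing is over it once the door is open. Which bottle is in which slot varies.
- reader_stand: Stand of the label reader, fixed, place and yaw vary: round base 110 mm across, post 18 mm thick and 304 mm high; origin at the centre of the round base's underside on the counter, z up; the lens is on its -x side, 60 mm from the post's axis.

How it is judged:
On the way, in this order (a step that is already met when the one before it is completed fails the run):
1. the door is being opened by its handle (fingers on the handle, door beyond 0.1 rad) (value of joint door above 0.1 rad and contact force between the fingers and door_handle above 0.3 N), for 0.04 s.
2. the door is wide open (beyond 1.1 rad) (value of joint door above 1.1 rad), for 0.2 s.
3. the amber bottle is lifted clear of the rack in the gripper (height (world z) of amber_bottle above 0.14 m and contact force between the fingers and amber_bottle above 1 N), for 0.2 s.
At the end, for the whole second after the job is handed in: Amber bottle held still in the gripper, cap up, touching nothing else; label centre within 25 mm of the read point along each head axis, label facing the lens, axes within 15 degrees of the head's; door open beyond 1.0 rad; green bottle upright in the rack; jar and tin within 40 mm of their start (x of label in the frame of reader_head between -0.155 and -0.105 m and y of label in the frame of reader_head between -0.025 and 0.025 m and z of label in the frame of reader_head between -0.025 and 0.025 m and angle between the x axis of amber_bottle and the x axis of reader_head, either way round below 0.26 rad and angle between the z axis of amber_bottle and the z axis of reader_head, either way round below 0.26 rad and angle between amber_bottle's own z axis and vertical below 0.9 rad and angle between amber_bottle's own x axis and vertical below 1.45 rad and contact force between the fingers and amber_bottle above 2 N and contact force between amber_bottle and reader_stand below 0.3 N and contact force between amber_bottle and cupboard below 0.3 N and linear speed of amber_bottle below 0.03 m/s and angular speed of amber_bottle below 0.2 rad/s and value of joint door above 1 rad and height (world z) of green_bottle above 0.09 m and angle between green_bottle's own z axis and vertical below 0.35 rad and distance of each of paint_jar, tin from where it was at the start of the episode below 0.04 m); the arm keeps its last pose, push and grip.
It fails at once if the green bottle is knocked over or out of the rack (angle between green_bottle's own z axis and vertical above 0.5 rad or height (world z) of green_bottle below 0.085 m or height (world z) of green_bottle above 0.13 m).
It fails at once if the jar or the tin is disturbed (moved over 40 mm) (distance of any of paint_jar, tin from where it was at the start of the episode above 0.04 m).
It fails at once if the amber bottle is dropped (height (world z) of amber_bottle below 0.07 m).
It also fails if it takes over 54 s, if anything falls off the work surface, if the arm or the gripper's body presses on something with over 40 N, if the wrist force passes 120 N, or if a joint passes its speed limit or range.

### The arm

A 6-joint arm with a two-finger parallel gripper is mounted at the origin on the work surface. World frame = base frame: x ahead of the robot, y to its left, z up, the work surface at z = 0. Lengths are in m, angles in rad, forces in N, time in s.
With the tool pointing down it reaches from about 0.225 to 0.875 m from the base axis. Payload 3.4 kg.
Tool frame: the origin (TCP) lies at the very end of the fingers, on their centre line; the grasp point (between the pads) lies manip.pinch_z behind it (manip.pinch_z is the distance from the TCP to the grasp point, in m); z points along the fingers, y is the direction in which the jaws open and shut (so a half turn about z gives the same grasp; the last joint's range is limited). The gripper opens to 85 mm and grips with 20 to 120 N. Pads are 22 mm wide; open, the fingers measure 114 mm over their backs; the gripper's body (76 mm by 85 mm) begins 54 mm behind the grasp point. The pads swing forward as they close: fully open they stand 13 mm farther back than shut.
Start: joints at [-1.255, 0.276, 1.505, -0, 1.361, -0.121], TCP at [0.243, -0.521, 0.198] pointing down, gripper open.
Joint ranges: [-2.89, 2.89], [-0.75, 2.08], [0.22, 2.7], [-1.18, 4.32], [0.11, 2.71], [-2.7, 2.7]. Speed limits (rad/s): [2.57, 2.57, 3.14, 3.14, 3.14, 3.14].

### API

Orientations are given as a unit quaternion [w, x, y, z].
In Python, from rig import manip, imaging, workorder gives the robot as it stands.
- The arm moves only by the tool apply_moves, never from a script. Its argument "moves" is one flat list of numbers, 7 for each row, row after row: the finger opening in m, from 0 to 0.0854, then the shift along the tool's x, y, z in m, then the turn, a rotation vector about the tool's x, y, z in rad. In form: [jaw, tx, ty, tz, rx, ry, rz, jaw, tx, ty, tz, rx, ry, rz, ...]. A call has exactly 8 rows; each row shifts and turns the pose as measured when the row begins, along the tool's axes as they then stand; what a row does not reach is not made up. A row lasts 1/12 s, in which the tool goes at most 41.7 mm and 7.16 degrees, less where a joint would pass 70% of its speed; a pose out of reach is approached as far as the arm can. A call with a gripper value outside its range is refused whole. The fingers move at their own pace and stop on an object; "newtons" is the grip in N (left out, the last holds). Time passes only in rows, so rows that do not move let the fingers close, or fill a call up. It gives the time, the measured TCP pose, the force and the opening at its end, in the units of the state.
- manip.get_state(): the state, without advancing time (a new reading comes with each control period).
- imaging.get_image(name): name is "scene" or "side" or "wrist"; returns a dict with "image" (480x640x3 uint8, red, green, blue), "range_z" (480x640 float32, m along the optical axis (not along the pixel's ray), 0 where there is no reading), "fx", "fy", "cx", "cy" (pixels), "k1" (the pictures are not rectified: a ray, as slopes to the right and down, at radius r is drawn at 1 + k1 r^2 times it, then the intrinsics apply), "R" (3x3) and "t" (3): a world point X has camera coordinates R X + t. Camera axes: x right, y down, z forward; pixel columns grow to the right and rows downward; lengths in m; the calibration is good to about 2 mm. A picture is of the moment at which its call begins.
- workorder.sign_off(): hands the job in, once; it reports no verdict.
The state is a dict: "clock": time; "qpos": joint angles; "qd": joint speeds; "effort": joint torques, N m; "position": TCP position; "ee_rot": TCP orientation; "contact_force": force on the tool from outside, world axes, zero at the start; "moment": the same for the moment, N m; "width": finger opening in m.
Only numpy, scipy, OpenCV 4.12 (cv2) and the standard library are available. Lean on these libraries where they do the work, as an engineer would, in place of code of your own. Each camera call takes 0.05 s, during which the arm holds its last target.

## Working session

There is one attempt and no reset: what is moved stays moved. The work goes in short steps, Python scripts to look and compute and a tool call to move; the robot and the scene stay as the last step left them, time stands still between calls to the robot, and variables do not carry over. Pictures are saved under pics/ and viewed, and the job is handed in when it is done.

Besides the shell and the picture viewer there is one more tool, called after "Emit:" as name(argument=value, ...) on one line, values as JSON. apply_moves: Moves the arm, as the interface text tells. Its arguments: {"type":"object","properties":{"moves":{"type":"array"},"newtons":{"type":"number"}},"required":["moves"]}

```bash
ls -la; mkdir -p pics; python3 - <<'E'
from rig import manip, imaging, workorder
import cv2,numpy as np
print(manip.get_state(), manip.pinch_z)
for n in ["scene","side","wrist"]:
    d=imaging.get_image(n); cv2.imwrite(f"pics/{n}0.png",d["image"][:,:,::-1]); 
    np.savez(f"pics/{n}0.npz",**d)
    print(n,d["fx"],d["cx"],d["cy"],d["k1"],(-d["R"].T@d["t"]).round(3),d["R"].round(3).tolist())
E
```

```text
total 12
drwxr-xr-x  3 agent agent 4096 Dec  7 06:58 .
drwxr-xr-x 23 root  root  4096 Dec  7 06:58 ..
drwxr-xr-x  2 agent agent 4096 Dec  7 06:58 pics
{'clock': 0.0, 'qpos': array([-1.25501651e+00,  2.76607151e-01,  1.50615884e+00,  1.60257359e-05,
        1.36070943e+00, -1.21012983e-01]), 'qd': array([ 1.45099956e-03,  4.30748748e-04, -8.26807359e-04, -2.09662734e-05,
       -4.71932183e-04, -4.08034114e-05]), 'effort': array([ 2.48305652e-03, -4.16762424e+01, -2.45806593e+01,  4.11871060e-04,
        1.09906518e-02, -1.19334260e-05]), 'position': array([ 0.2430501 , -0.52043813,  0.19722261]), 'ee_rot': array([-9.37684568e-04,  9.76246079e-01,  2.16662658e-01, -8.37322775e-05]), 'contact_force': array([-0.85154959,  0.03429066, -0.70163389]), 'moment': array([-0.01125092, -0.02050129, -0.02368513]), 'width': 0.08550951396350814} 0.0187
scene 476.3278147826494 323.9488938712298 241.294728400628 -0.09309348883299337 [ 0.331 -0.552  0.885] [[0.888, -0.459, -0.012], [-0.354, -0.669, -0.654], [0.292, 0.585, -0.757]]
side 457.0602935609373 316.6069402415082 234.3063380730629 -0.09561534596897274 [0.923 0.494 0.763] [[-0.827, 0.563, -0.005], [0.379, 0.55, -0.744], [-0.416, -0.617, -0.668]]
wrist 332.57974062104273 323.5657730099598 236.09314265601432 -0.06394203337244875 [ 0.305 -0.492  0.373] [[0.423, -0.906, -0.002], [-0.873, -0.408, 0.268], [-0.244, -0.112, -0.963]]
```

View pics/scene0.png

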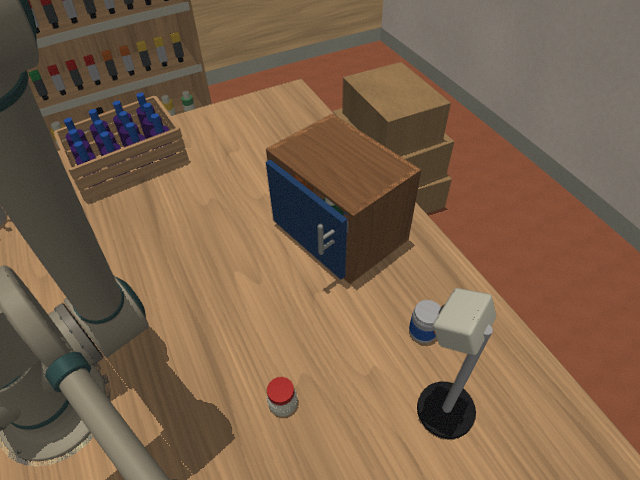

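View pics/side0.png

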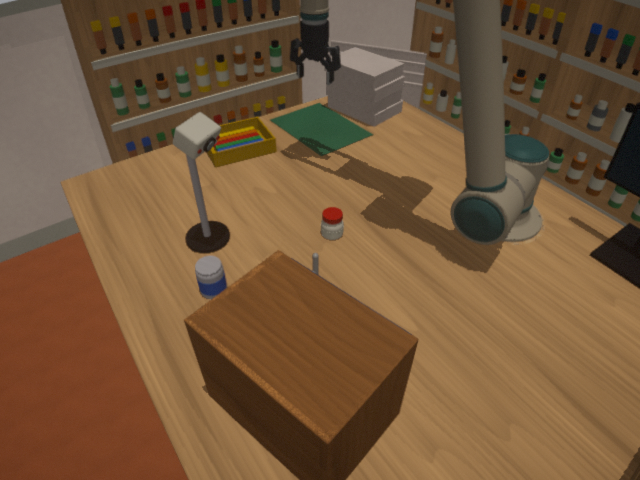

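View pics/wrist0.png

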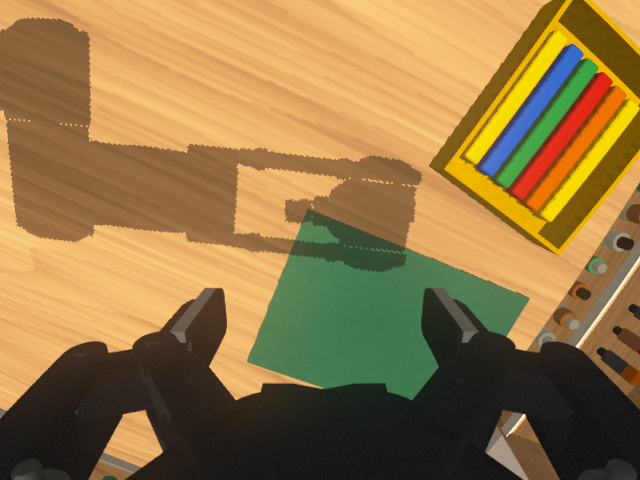

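The scene view shows the cupboard roof (corners near 267,153 / 338,117 / 419,172 / 347,213), the handle at (321,238), the jar at (281,395), the tin at (427,322), the reader head at (465,320) and its base at (446,410). In the side view the handle top is at (316,256), the lens at about (211,143) and the base at (208,237).

```bash
cat > h.py <<'E'
import numpy as np,cv2
from scipy.spatial.transform import Rotation as Rn
def und(d,uv):
    uv=np.asarray(uv,float).reshape(-1,2)
    K=np.array([[d["fx"],0,d["cx"]],[0,d["fy"],d["cy"]],[0,0,1.]])
    return cv2.undistortPoints(uv.reshape(-1,1,2),K,np.array([float(d["k1"]),0,0,0])).reshape(-1,2)
def cen(d): return -d["R"].T@d["t"]
def rays(d,uv):
    s=und(d,uv); r=np.c_[s,np.ones(len(s))]@d["R"]; return r   # z-depth scaled
def onz(d,uv,z):
    r=rays(d,uv);c=cen(d); return c+r*((z-c[2])/r[:,2])[:,None]
def tri(d1,p1,d2,p2):
    P1=np.c_[d1["R"],d1["t"]];P2=np.c_[d2["R"],d2["t"]]
    X=cv2.triangulatePoints(P1,P2,und(d1,p1).T,und(d2,p2).T); return (X[:3]/X[3]).T
def cloud(d):
    v,u=np.mgrid[:480,:640]; uv=np.c_[u.ravel(),v.ravel()]
    return (cen(d)+rays(d,uv)*np.asarray(d["range_z"]).reshape(-1,1)).reshape(480,640,3)
def proj(d,X):
    X=np.asarray(X,float).reshape(-1,3)
    c=X@d["R"].T+d["t"]; s=c[:,:2]/c[:,2:]; s=s*(1+d["k1"]*(s**2).sum(1))[:,None]
    return s*[d["fx"],d["fy"]]+[d["cx"],d["cy"]]
def load(n):
    z=np.load(f"pics/{n}.npz"); return {k:z[k] for k in z.files}
E
python3 - <<'E'
from h import *
S,D=load("scene0"),load("side0")
for n,d in (("scene",S),("side",D)):
    P=cloud(d); z=P[...,2]; ok=d["range_z"]>0
    m=((abs(z-.225)<.008)&ok&(P[...,0]>.2)).astype(np.uint8)
    m=cv2.morphologyEx(m,cv2.MORPH_OPEN,np.ones((3,3)))
    k,l,st,c=cv2.connectedComponentsWithStats(m); i=1+st[1:,4].argmax(); m=(l==i)
    Q=P[m]; r=cv2.minAreaRect(Q[:,:2].astype(np.float32)); print(n,"roof z",np.median(Q[:,2]),r); print(cv2.boxPoints(r).round(4).tolist())
    h=cv2.convexHull(np.argwhere(m)[:,::-1].astype(np.int32)); print("approx",cv2.approxPolyDP(h,6,True).reshape(-1,2).tolist())
    hsv=cv2.cvtColor(d["image"],cv2.COLOR_RGB2HSV)
    # jar lid, tin, base, head
    for nm,mm in (("red",((hsv[...,0]<6)|(hsv[...,0]>174))&(hsv[...,1]>190)&(abs(z-.065)<.012)),
                  ("black base",(hsv[...,2]<50)&(abs(z-.008)<.012)&(P[...,0]>.45)&ok)):
        k,l,st,c=cv2.connectedComponentsWithStats(mm.astype(np.uint8)); 
        if k>1:
            i=1+st[1:,4].argmax(); q=P[l==i]; print(nm,st[i],c[i].round(1),q.mean(0).round(4),np.median(q,0).round(4), np.ptp(q,0).round(3))
g=load("scene0")
for n,b in (("scene0",(380,560,260,460)),("side0",(150,360,100,310)),("scene0",(250,430,110,290))):
    im=load(n)["image"][b[2]:b[3],b[0]:b[1],::-1]; 
    import os; f=f"pics/crop_{n}_{b[0]}.png"; cv2.imwrite(f,cv2.resize(im,None,fx=2.8 if b[1]-b[0]>190 else 3,fy=2.8 if b[1]-b[0]>190 else 3,interpolation=cv2.INTER_CUBIC)); print(f)
E
```

```text
scene roof z 0.22612562495041388 ((0.7258100509643555, 0.1509426236152649), (0.20353785157203674, 0.2852632403373718), 14.173660278320312)
[[0.592199981212616, 0.26429998874664307], [0.6621000170707703, -0.012299999594688416], [0.8593999743461609, 0.03759999945759773], [0.7896000146865845, 0.3142000138759613]]
approx [[420, 172], [351, 217], [266, 148], [332, 114]]
red [270 398   9   6  12] [273.8 401. ] [ 0.3961 -0.2094  0.0617] [ 0.3961 -0.2103  0.0623] [0.01  0.013 0.011]
black base [ 417  382   59   57 2262] [445.1 411.5] [ 0.6746 -0.3578  0.0144] [ 0.6721 -0.3614  0.0146] [0.107 0.109 0.02 ]
side roof z 0.22395085841432716 ((0.7247923612594604, 0.14986811578273773), (0.2020927369594574, 0.2819880545139313), 14.64681625366211)
[[0.5914000272750854, 0.260699987411499], [0.6626999974250793, -0.01209999993443489], [0.8582000136375427, 0.039000000804662704], [0.786899983882904, 0.3118000030517578]]
approx [[417, 342], [326, 445], [185, 319], [280, 251]]
red [323 208  19  15 239] [332.3 214.7] [ 0.4161 -0.1904  0.0627] [ 0.4165 -0.1898  0.0634] [0.049 0.051 0.013]
black base [187 222  42  30 891] [207.6 237.6] [ 0.6829 -0.3421  0.0125] [ 0.6864 -0.3396  0.0127] [0.105 0.107 0.015]
pics/crop_scene0_380.png
pics/crop_side0_150.png
pics/crop_scene0_250.png
```

View pics/crop_scene0_250.png

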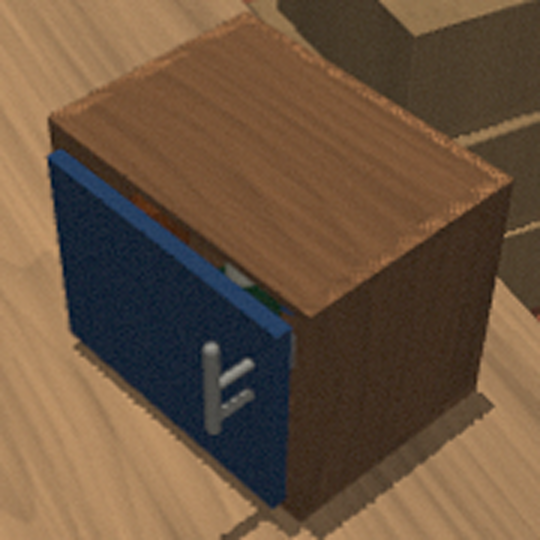

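View pics/crop_scene0_380.png

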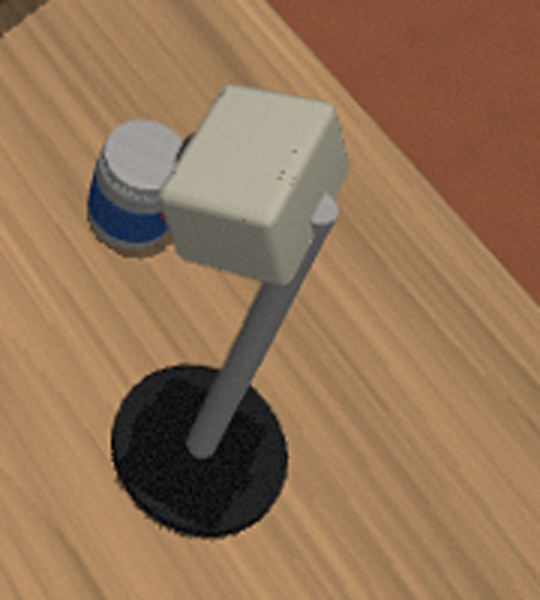

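View pics/crop_side0_150.png

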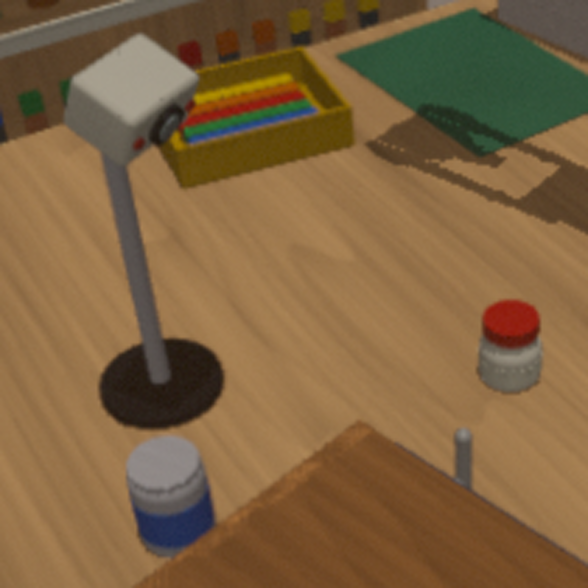

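```bash
python3 - <<'E'
from h import *
S,D=load("scene0"),load("side0")
print("handle top",tri(S,[[320,225.7]],D,[[315.4,255.5]]).round(4))
print("lens",tri(S,[[441.7,308]],D,[[210.7,142.9]]).round(4), onz(D,[[210.7,142.9]],.285).round(4))
cx=np.array([.9686,.2487]);cy=np.array([-.2487,.9686]);c=np.array([.7253,.1504])
print("cup yaw .2513; hinge guess", c-.1*cx+.125*cy, "handle guess",c-.1*cx+.125*cy-.05*cx-.225*cy)
# head top face plane
for n,d in (("scene",S),("side",D)):
    P=cloud(d);hsv=cv2.cvtColor(d["image"],cv2.COLOR_RGB2HSV)
    m=(d["range_z"]>0)&(P[...,2]>.24)&(np.hypot(P[...,0]-.67,P[...,1]+.35)<.13)
    print(n,"head px",m.sum(),P[m].mean(0).round(4),np.percentile(P[m],[1,99],axis=0).round(3).tolist())
    # normals by local differencing then cluster
    Pb=np.dstack([cv2.GaussianBlur(P[...,i],(0,0),1.5) for i in range(3)])
    mi=cv2.erode(m.astype(np.uint8),np.ones((7,7)))>0
    gx=np.roll(Pb,-3,1)-np.roll(Pb,3,1);gy=np.roll(Pb,-3,0)-np.roll(Pb,3,0)
    N=np.cross(gy,gx);N/=np.linalg.norm(N,axis=2,keepdims=True)+1e-9
    nn=N[mi].astype(np.float32); pp=P[mi]
    k,l,ct=cv2.kmeans(nn,3,None,(3,50,1e-5),5,0)
    for i in range(3):
        q=pp[l.ravel()==i]; 
        if len(q)<30: continue
        u,s,v=np.linalg.svd(q-q.mean(0),full_matrices=False); print(i,len(q),q.mean(0).round(4),"normal",v[2].round(3),"rms",(s[2]/len(q)**.5).round(4), ct[i])
    # base ellipse
    mk=((hsv[...,2]<70)&(abs(P[...,2]-.01)<.03)&(np.hypot(P[...,0]-.68,P[...,1]+.35)<.1)).astype(np.uint8)
    cs,_=cv2.findContours(mk,cv2.RETR_EXTERNAL,2);ct=max(cs,key=cv2.contourArea);hu=cv2.convexHull(ct)
    e=cv2.fitEllipse(hu);print("ellipse",e)
    for z in (.0,.01,.015): 
        X=onz(d,hu.reshape(-1,2),z); print("z",z,cv2.minEnclosingCircle(X[:,:2].astype(np.float32)))
E
```

```text
handle top [[0.6064 0.0176 0.1997]]
lens [[ 0.6518 -0.2903  0.2928]] [[ 0.6462 -0.302   0.285 ]]
cup yaw .2513; hinge guess [0.5973525 0.246605 ] handle guess [0.60488  0.016235]
scene head px 3166 [ 0.6577 -0.3335  0.3145] [[0.619, -0.37, 0.262], [0.706, -0.286, 0.333]]
0 452 [ 0.634  -0.3473  0.3069] normal [-0.914 -0.339  0.223] rms 0.0047 [-0.7765746  -0.49572214 -0.01965035]
1 1134 [ 0.6592 -0.3227  0.3238] normal [ 0.199 -0.353 -0.914] rms 0.0009 [-0.18466069  0.3642462   0.84606373]
2 592 [ 0.669  -0.3508  0.3169] normal [-0.292  0.709 -0.642] rms 0.0056 [ 0.38178444 -0.74831444  0.45367572]
ellipse ((445.8041076660156, 409.93096923828125), (54.64551544189453, 60.417083740234375), 128.82855224609375)
z 0.0 ((0.6838916540145874, -0.3513825237751007), 0.05687914043664932)
z 0.01 ((0.6799051761627197, -0.3536529242992401), 0.05623769760131836)
z 0.015 ((0.6779119968414307, -0.3547883629798889), 0.055916979908943176)
side head px 1501 [ 0.6709 -0.3089  0.3076] [[0.621, -0.349, 0.268], [0.712, -0.28, 0.332]]
0 416 [ 0.666  -0.3101  0.3185] normal [-0.202  0.427  0.881] rms 0.0021 [-0.20459093  0.26365313  0.86735165]
1 190 [ 0.6961 -0.3057  0.3046] normal [-0.582 -0.713 -0.391] rms 0.0062 [ 0.8347555   0.24058641 -0.01118039]
2 185 [ 0.6594 -0.2926  0.3028] normal [ 0.331 -0.874 -0.355] rms 0.0043 [-0.46298397  0.76870996  0.06596947]
ellipse ((207.25807189941406, 236.7141876220703), (30.92795181274414, 44.03749465942383), 78.04898071289062)
z 0.0 ((0.6768938899040222, -0.36088770627975464), 0.059052519500255585)
z 0.01 ((0.6801202297210693, -0.349689781665802), 0.05828019604086876)
z 0.015 ((0.6817333698272705, -0.3440907299518585), 0.05789410322904587)
```

```bash
cat > plan.py <<'E'
from h import *
from rig import manip
def quat(R): q=R.as_quat(); return q[[3,0,1,2]]
def Rs(s): q=s["ee_rot"]; return Rn.from_quat(q[[1,2,3,0]])
def down(yawx_deg):  # tool z down, tool x at yaw
    y=np.deg2rad(yawx_deg); x=np.array([np.cos(y),np.sin(y),0]);z=np.array([0,0,-1.]); return Rn.from_matrix(np.c_[x,np.cross(z,x),z])
def plan(p1,R1,n,jaw,start=None,sgn=0,pts=None,hold=0):
    """rows to go from measured pose (or start) to p1,R1 in n rows; sgn forces turn sense about tool z"""
    if start is None: s=manip.get_state(); p,R=s["position"],Rs(s)
    else: p,R=start
    rv=(R.inv()*R1).as_rotvec(); a=np.linalg.norm(rv)
    if sgn and rv[2]*sgn<0 and a>2: rv=rv/a*(a-2*np.pi)
    p0,R0=p.copy(),R; rows=[]
    for i in range(1,n+1):
        pt=p0+(p1-p0)*i/n; Rt=R0*Rn.from_rotvec(rv*i/n)
        t=np.round(R.inv().apply(pt-p),4); r=np.round((R.inv()*Rt).as_rotvec(),3)
        rows.append([jaw,*t,*r]); p=p+R.apply(t); R=R*Rn.from_rotvec(r)
    return rows,(p,R)
def show(rows):
    rows=rows+[[rows[-1][0]]+[0]*6]*((-len(rows))%8)
    for i in range(0,len(rows),8):
        print(i//8, ",\n".join(",".join(f"{v:g}" for v in r) for r in rows[i:i+8])); print()
def where():
    s=manip.get_state(); R=Rs(s).as_matrix(); print("t",round(s["clock"],2),"p",s["position"].round(4),"x",R[:,0].round(3),"z",R[:,2].round(3),"F",s["contact_force"].round(1),"w",round(s["width"],4),"q",s["qpos"].round(2))
E
python3 - <<'E'
from plan import *
r,_=plan(np.array([.6055,.017,.27]),down(194.4),26,.085,sgn=-1); show(r[:8]); print(r[9],r[20])
E
```

```text
0 0.085,0.0214,-0.0128,-0.0028,0,-0,-0.114,
0.085,0.0227,-0.0104,-0.0027,0,-0,-0.113,
0.085,0.0237,-0.0077,-0.0028,0,-0,-0.114,
0.085,0.0244,-0.0049,-0.0028,0,-0,-0.114,
0.085,0.0249,-0.0022,-0.0027,0,-0,-0.113,
0.085,0.0249,0.0007,-0.0028,0,-0,-0.114,
0.085,0.0247,0.0035,-0.0028,0,-0.001,-0.114,
0.085,0.0241,0.0063,-0.0028,0,0,-0.114

[0.085, np.float64(0.0221), np.float64(0.0116), np.float64(-0.0028), np.float64(0.0), np.float64(0.0), np.float64(-0.114)] [0.085, np.float64(-0.004), np.float64(0.0247), np.float64(-0.0028), np.float64(0.0), np.float64(-0.001), np.float64(-0.114)]
```

Emit:
apply_moves(moves=[0.085, 0.021, -0.013, -0.008, 0, 0, -0.114, 0.085, 0.023, -0.01, -0.008, 0, 0, -0.114, 0.085, 0.024, -0.008, -0.008, 0, 0, -0.114, 0.085, 0.024, -0.005, -0.008, 0, 0, -0.114, 0.085, 0.025, -0.002, -0.008, 0, 0, -0.114, 0.085, 0.025, 0.001, -0.008, 0, 0, -0.114, 0.085, 0.025, 0.004, -0.008, 0, 0, -0.114, 0.085, 0.024, 0.006, -0.008, 0, 0, -0.114], newtons=40)

```text
clock: 0.82
position: [0.3524, -0.3493, 0.2581]
ee_rot: [-0.006, 0.771, 0.637, 0.0]
contact_force: [-0.5, -0.7, 0.7]
width: 0.0846
```

```bash
python3 - <<'E'
from plan import *
where()
r,_=plan(np.array([.6055,.017,.28]),down(194.4),18,.085,sgn=-1); show(r)
E
```

```text
t 0.82 p [ 0.3524 -0.3493  0.2581] x [0.187 0.982 0.008] z [-0.007  0.01  -1.   ] F [-0.5 -0.7  0.7] w 0.0846 q [-0.92  0.13  1.54  0.    1.48 -0.73]
0 0.085,0.0226,0.01,-0.0011,0,-0.001,-0.112,
0.085,0.0214,0.0124,-0.0012,0,-0.001,-0.111,
0.085,0.0199,0.0148,-0.0011,0,-0,-0.112,
0.085,0.0181,0.0169,-0.0012,0.001,-0.001,-0.112,
0.085,0.016,0.0188,-0.0012,-0,-0.001,-0.112,
0.085,0.0139,0.0204,-0.0012,-0,-0.001,-0.111,
0.085,0.0116,0.0219,-0.0012,-0,-0,-0.112,
0.085,0.009,0.023,-0.0012,0,-0.001,-0.112

1 0.085,0.0064,0.0239,-0.0013,0,-0.001,-0.111,
0.085,0.0037,0.0245,-0.0012,0,-0.001,-0.112,
0.085,0.0009,0.0247,-0.0013,0.001,-0,-0.112,
0.085,-0.0018,0.0247,-0.0012,-0,-0.001,-0.111,
0.085,-0.0046,0.0243,-0.0013,-0,-0.001,-0.112,
0.085,-0.0072,0.0236,-0.0012,0,-0.001,-0.112,
0.085,-0.0099,0.0227,-0.0013,0,-0,-0.112,
0.085,-0.0123,0.0215,-0.0012,0,-0.001,-0.111

2 0.085,-0.0146,0.0199,-0.0013,0.001,-0.001,-0.112,
0.085,-0.0168,0.0182,-0.0012,-0,-0.001,-0.112,
0.085,0,0,0,0,0,0,
0.085,0,0,0,0,0,0,
0.085,0,0,0,0,0,0,
0.085,0,0,0,0,0,0,
0.085,0,0,0,0,0,0,
0.085,0,0,0,0,0,0
```

Now the same again, stopping short to look with the wrist camera.

Emit:
apply_moves(moves=[0.085, 0.023, 0.01, -0.001, 0, 0, -0.112, 0.085, 0.021, 0.012, -0.001, 0, 0, -0.112, 0.085, 0.02, 0.015, -0.001, 0, 0, -0.112, 0.085, 0.018, 0.017, -0.001, 0, 0, -0.112, 0.085, 0.016, 0.019, -0.001, 0, 0, -0.112, 0.085, 0.014, 0.02, -0.001, 0, 0, -0.112, 0.085, 0.012, 0.022, -0.001, 0, 0, -0.112, 0.085, 0.009, 0.023, -0.001, 0, 0, -0.112])

```text
clock: 1.48
position: [0.4647, -0.1744, 0.2678]
ee_rot: [-0.005, 0.397, 0.918, 0.003]
contact_force: [-1.2, -0.3, 0.1]
width: 0.0853
```

Emit:
apply_moves(moves=[0.085, 0.006, 0.024, -0.001, 0, 0, -0.112, 0.085, 0.004, 0.0245, -0.001, 0, 0, -0.112, 0.085, 0.001, 0.0247, -0.001, 0, 0, -0.112, 0.085, -0.002, 0.0247, -0.001, 0, 0, -0.112, 0.085, -0.0045, 0.024, -0.001, 0, 0, -0.112, 0.085, -0.007, 0.0235, -0.001, 0, 0, -0.112, 0.085, -0.009, 0.022, -0.001, 0, 0, -0.112, 0.085, 0, 0, 0, 0, 0, -0.112])

```text
clock: 2.15
position: [0.5562, -0.0138, 0.2733]
ee_rot: [-0.004, -0.065, 0.998, 0.006]
contact_force: [0.3, 0.2, 0.4]
width: 0.0847
```

```bash
cat > snap.py <<'E'
import sys
from h import *
from rig import imaging
for a in sys.argv[1:]:
    n,f=a.split(":"); d=imaging.get_image(n); cv2.imwrite(f"pics/{f}.png",d["image"][:,:,::-1]); np.savez(f"pics/{f}.npz",**d)
E
python3 snap.py wrist:w1; python3 - <<'E'
from plan import *
where(); d=load("w1"); print(cen(d),d["R"].round(2).tolist()); print(proj(d,[.606,.0173,.2]), proj(d,[.651,-.298,.285]))
E
```

```text
t 2.2 p [ 0.5553 -0.0154  0.2731] x [-0.991 -0.132  0.009] z [-0.011  0.01  -1.   ] F [-0.5 -0.2 -0.2] w 0.0851 q [-0.16  0.22  1.4   0.01  1.54 -1.86]
[ 0.49023216 -0.02486937  0.44978242] [[-0.13, 0.99, 0.01], [0.96, 0.12, 0.26], [0.26, 0.05, -0.97]]
[[351.95055318 297.60355563]] [[-110.02486891  350.78964261]]
```

View pics/w1.png

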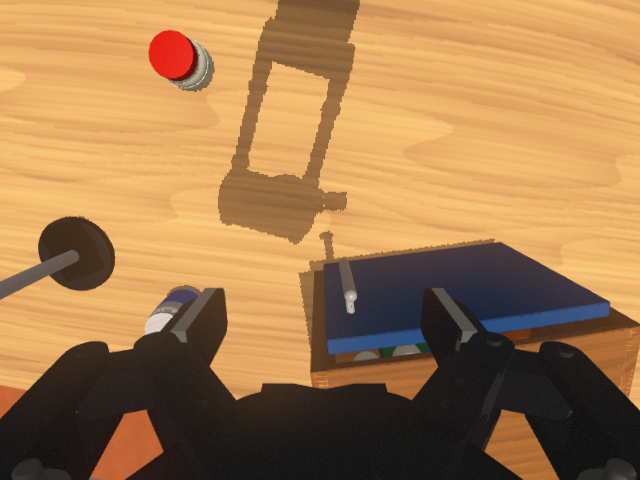

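The wrist view shows the handle tip at about (350,298), where 352,298 was predicted. The green and white caps lie by the free edge (380,352) and the orange one by the hinge (515,335). The stand base is at (77,253).

```bash
python3 - <<'E'
from plan import *
S,D,W=load("scene0"),load("side0"),load("w1")
print(tri(S,[[320,225.7]],W,[[350,298]]),tri(D,[[315.4,255.5]],W,[[350,298]]),onz(W,[[350,298]],.2))
# door top outer edge
print("door corners (z=.205)",onz(W,[[328,340],[609,304]],.205), onz(W,[[324,263],[497,243]],.0))
print(onz(W,[[77,253]],.012))
T=np.array([.6055,.017,.187]);R=down(194.4)
r,st=plan(np.array([.6055,.017,.255]),R,5,.085); r2,st=plan(np.array([.6055,.017,.168]),R,6,.085,start=st); show(r+r2)
E
```

```text
[[0.60635378 0.0156088  0.20119818]] [[0.60588492 0.01671754 0.19933352]] [[0.60654721 0.01575761 0.2       ]]
door corners (z=.205) [[0.64472754 0.00247868 0.205     ]
 [0.58514375 0.24148221 0.205     ]] [[0.64989949 0.00292201 0.        ]
 [0.58912858 0.24740694 0.        ]]
[[ 0.67587964 -0.34825054  0.012     ]]
0 0.085,-0.0108,0.0051,0.0036,0.002,-0.002,-0.024,
0.085,-0.011,0.0048,0.0036,0.003,-0.001,-0.023,
0.085,-0.0111,0.0045,0.0036,0.002,-0.002,-0.024,
0.085,-0.0111,0.0043,0.0036,0.003,-0.002,-0.024,
0.085,-0.0113,0.0041,0.0036,0.002,-0.002,-0.024,
0.085,0,-0,0.0145,0,0,0,
0.085,0,-0,0.0145,0,0,0,
0.085,0,-0,0.0145,0,0,0

1 0.085,0,-0,0.0145,0,0,0,
0.085,0,-0.0001,0.0145,0,0,0,
0.085,0,0,0.0145,0,0,0,
0.085,0,0,0,0,0,0,
0.085,0,0,0,0,0,0,
0.085,0,0,0,0,0,0,
0.085,0,0,0,0,0,0,
0.085,0,0,0,0,0,0
```

Emit:
apply_moves(moves=[0.085, -0.011, 0.005, 0.004, 0.002, -0.002, -0.024, 0.085, -0.011, 0.005, 0.004, 0.002, -0.002, -0.024, 0.085, -0.011, 0.0045, 0.004, 0.002, -0.002, -0.024, 0.085, -0.011, 0.0045, 0.004, 0.002, -0.002, -0.024, 0.085, -0.011, 0.004, 0.004, 0.002, -0.002, -0.024, 0.085, 0, 0, 0, 0, 0, 0, 0.085, 0, 0, 0, 0, 0, 0, 0.085, 0, 0, 0, 0, 0, 0])

```text
clock: 2.87
position: [0.6101, 0.0194, 0.248]
ee_rot: [-0.001, -0.127, 0.992, 0.001]
contact_force: [1.3, -0.0, 0.2]
width: 0.0848
```

```bash
python3 snap.py wrist:w2; python3 - <<'E'
from plan import *
where();d=load("w2"); print(proj(d,[.606,.0165,.2]))
r,st=plan(np.array([.606,.0165,.168]),down(194.4),7,.085); show(r)
E
```

```text
t 2.92 p [0.6099 0.0193 0.2481] x [-0.968 -0.251  0.002] z [-0.002  0.001 -1.   ] F [0.5 0.4 0.5] w 0.085 q [-0.08  0.31  1.33  0.    1.5  -1.91]
[[320.69385498 237.5906174 ]]
0 0.085,0.0006,-0.0003,0.0114,0,-0,0,
0.085,0.0006,-0.0002,0.0115,0,-0,0.001,
0.085,0.0007,-0.0003,0.0114,0.001,-0.001,-0,
0.085,0.0006,-0.0003,0.0115,-0,0,0,
0.085,0.0006,-0.0002,0.0114,0,-0,0.001,
0.085,0.0007,-0.0003,0.0115,0,-0,-0,
0.085,0.0006,-0.0002,0.0114,0.001,-0.001,0,
0.085,0,0,0,0,0,0
```

View pics/w2.png

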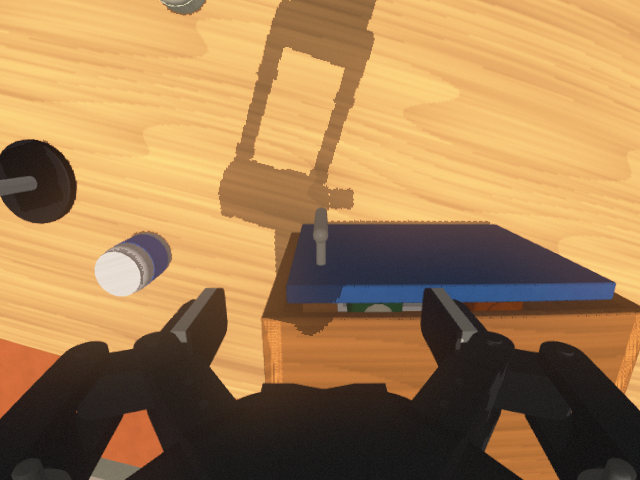

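```bash
python3 - <<'E'
from h import *
d=load("w2"); im=d["image"][190:300,270:390,::-1].copy()
cv2.imwrite("pics/w2c.png",cv2.resize(im,None,fx=5,fy=5,interpolation=cv2.INTER_CUBIC))
P=cloud(d)
for v in range(205,285,6): print(v,[P[v,u].round(3).tolist() for u in (319,321)])
E
```

```text
205 [[0.619, 0.016, -0.0], [0.618, 0.019, 0.001]]
211 [[0.6, 0.013, 0.138], [0.6, 0.015, 0.138]]
217 [[0.6, 0.013, 0.162], [0.6, 0.015, 0.162]]
223 [[0.6, 0.014, 0.183], [0.6, 0.015, 0.184]]
229 [[0.6, 0.014, 0.201], [0.6, 0.015, 0.201]]
235 [[0.604, 0.015, 0.203], [0.603, 0.016, 0.204]]
241 [[0.608, 0.016, 0.203], [0.607, 0.017, 0.203]]
247 [[0.624, 0.019, 0.164], [0.623, 0.021, 0.165]]
253 [[0.629, 0.021, 0.164], [0.628, 0.022, 0.165]]
259 [[0.634, 0.022, 0.164], [0.634, 0.024, 0.164]]
265 [[0.639, 0.023, 0.164], [0.639, 0.025, 0.164]]
271 [[0.639, 0.024, 0.177], [0.639, 0.025, 0.176]]
277 [[0.639, 0.024, 0.19], [0.639, 0.025, 0.19]]
283 [[0.639, 0.024, 0.2], [0.639, 0.025, 0.201]]
```

View pics/w2c.png

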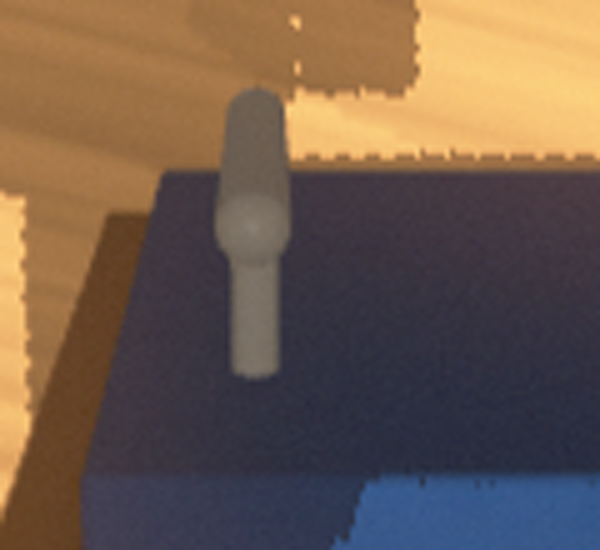

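The bar tip is at (320,236). Its depth gives the axis at (0.6055, 0.016) with the top at 0.203, and the standoff sits at 0.164, so the measurements agree. Descending.

Emit:
apply_moves(moves=[0.085, 0.001, 0, 0.0115, 0, 0, 0, 0.085, 0.001, 0, 0.0115, 0, 0, 0, 0.085, 0.001, 0, 0.0115, 0, 0, 0, 0.085, 0.0005, 0, 0.0115, 0, 0, 0, 0.085, 0.0005, 0, 0.0115, 0, 0, 0, 0.085, 0.0005, 0, 0.0115, 0, 0, 0, 0.085, 0.0005, 0, 0.011, 0, 0, 0, 0.085, 0, 0, 0, 0, 0, 0], newtons=30)

```text
clock: 3.58
position: [0.6037, 0.0143, 0.17]
ee_rot: [0.002, -0.124, 0.992, -0.001]
contact_force: [-1.0, -0.4, 1.0]
width: 0.085
```

Emit:
apply_moves(moves=[0.0, 0, 0, 0, 0, 0, 0, 0.0, 0, 0, 0, 0, 0, 0, 0.0, 0, 0, 0, 0, 0, 0, 0.0, 0, 0, 0, 0, 0, 0, 0.0, 0, 0, 0, 0, 0, 0, 0.0, 0, 0, 0, 0, 0, 0, 0.0, 0, 0, 0, 0, 0, 0, 0.0, 0, 0, 0, 0, 0, 0])

```text
clock: 4.25
position: [0.6055, 0.0131, 0.1749]
ee_rot: [0.006, -0.123, 0.992, -0.002]
contact_force: [0.8, 0.0, -0.3]
width: 0.0002
```

```bash
cat > arc.py <<'E'
from plan import *
# door arc: hinge H, yaw0
import sys
th0,th1,n=map(float,sys.argv[1:4]); n=int(n)
H=np.array([.5980,.2465]); yaw0=.2513
s=manip.get_state(); p,R=s["position"],Rs(s)
where()
dh=p[:2]-H; print("radius",np.linalg.norm(dh),"expected",np.hypot(.05,.225)," theta now", yaw0+np.arctan2(-.225,-.05)-np.arctan2(dh[1],dh[0]))
def rot(a): return np.array([[np.cos(a),-np.sin(a)],[np.sin(a),np.cos(a)]])
rows=[];z=p[2] if len(sys.argv)<5 else float(sys.argv[4])
for i in range(1,n+1):
    th=th0+(th1-th0)*i/n
    pt=np.r_[H+rot(yaw0-th)@[-.05,-.225],z]; Rt=down(194.4-np.rad2deg(th))
    t=np.round(R.inv().apply(pt-p),4); r=np.round((R.inv()*Rt).as_rotvec(),3)
    rows.append([0,*t,*r]); p=p+R.apply(t);R=R*Rn.from_rotvec(r)
show(rows)
E
python3 arc.py 0 1.44 24
```

```text
t 4.25 p [0.6055 0.0131 0.1749] x [-0.97  -0.244 -0.011] z [ 0.012 -0.002 -1.   ] F [ 0.8  0.  -0.3] w 0.0002 q [-0.09  0.33  1.49 -0.    1.31 -1.91]
radius 0.233479128971212 expected 0.2304886114323222  theta now 0.0006260116855110187
0 0,0.0126,0.0062,-0.0002,-0.005,0.011,0.055,
0,0.0134,0.0034,0,0,0,0.06,
0,0.0134,0.0034,0,0,0,0.06,
0,0.0135,0.0034,0,0,0,0.06,
0,0.0134,0.0034,0,0,0,0.06,
0,0.0134,0.0034,0,0,0,0.06,
0,0.0134,0.0034,0,0,0,0.06,
0,0.0134,0.0034,0,0,0,0.06

1 0,0.0134,0.0034,0,0,-0,0.06,
0,0.0134,0.0034,0,0,-0,0.06,
0,0.0134,0.0034,0,0,-0,0.06,
0,0.0134,0.0034,0,0,-0,0.06,
0,0.0134,0.0034,0,0,-0,0.06,
0,0.0134,0.0035,0,0,-0,0.06,
0,0.0134,0.0034,0,0,-0,0.06,
0,0.0134,0.0034,0,0,-0,0.06

2 0,0.0134,0.0034,0,0,-0,0.06,
0,0.0134,0.0034,0,0,-0,0.06,
0,0.0134,0.0034,0,0,-0,0.06,
0,0.0134,0.0034,0,0,-0,0.06,
0,0.0134,0.0034,0,0,-0,0.06,
0,0.0134,0.0034,0,0,-0,0.06,
0,0.0134,0.0034,0,0,-0,0.06,
0,0.0134,0.0034,0,0,-0,0.06
```

```bash
python3 snap.py wrist:w3 scene:s3 side:d3; python3 - <<'E'
from plan import *
where()
a=load("s3")["image"][150:290,240:400,::-1];cv2.imwrite("pics/s3c.png",cv2.resize(a,None,fx=4,fy=4,interpolation=cv2.INTER_CUBIC))
E
```

```text
t 4.4 p [0.6053 0.0132 0.1747] x [-0.97  -0.244 -0.01 ] z [ 0.011 -0.002 -1.   ] F [-0.4  0.1 -0.2] w 0.0001 q [-0.09  0.33  1.49 -0.    1.31 -1.91]
```

View pics/w3.png

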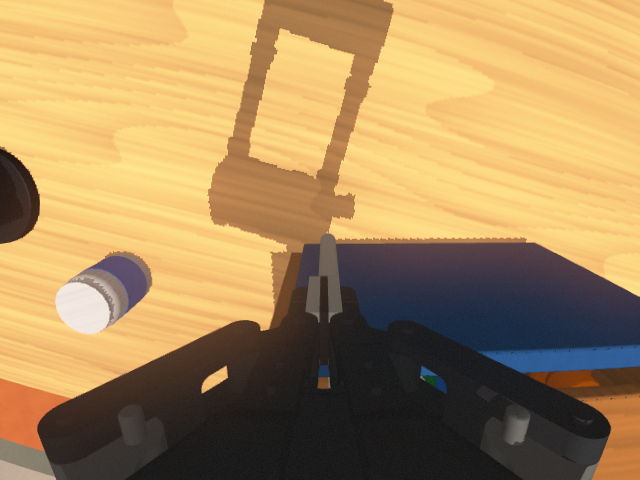

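View pics/s3c.png

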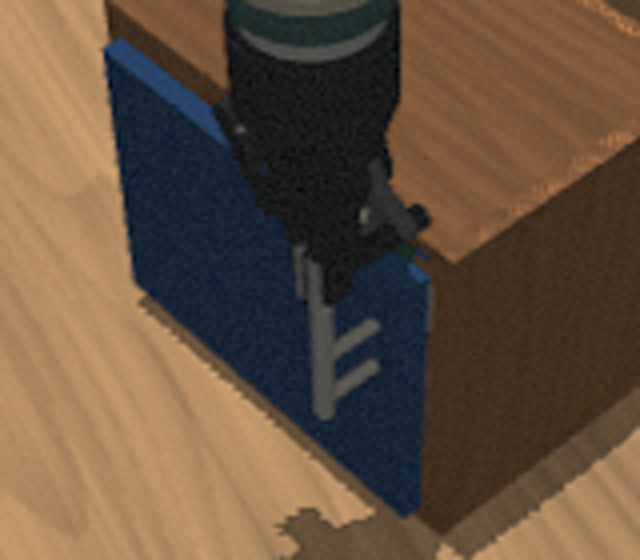

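View pics/d3.png

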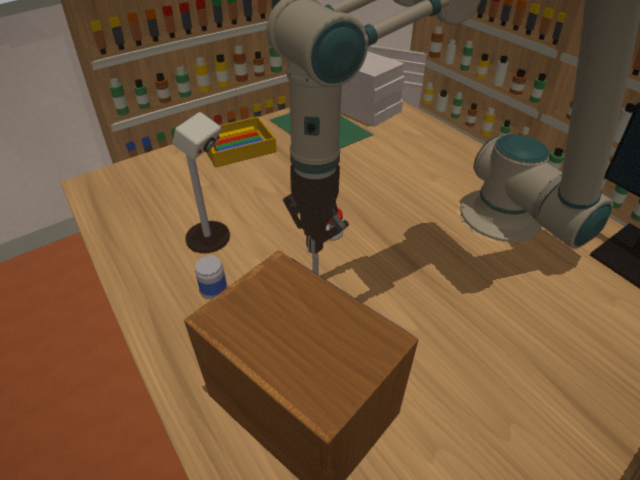

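```bash
python3 - <<'E'
from plan import *
d=load("w3")
a=d["image"][220:400,260:400,::-1];cv2.imwrite("pics/w3c.png",cv2.resize(a,None,fx=4,fy=4,interpolation=cv2.INTER_CUBIC)[:600])
print(proj(d,[[.6055,.016,.203],[.6055,.016,.175],[.6055,.016,.115]]))
P=cloud(d)
for v in range(234,330,6): print(v,[P[v,u].round(3).tolist() for u in (318,328,340)])
E
```

```text
[[328.83836857 291.61427569]
 [328.31831363 269.88158287]
 [327.58155848 239.24707528]]
234 [[0.636, 0.014, 0.0], [0.599, 0.015, 0.123], [0.63, 0.037, 0.001]]
240 [[0.642, 0.015, 0.001], [0.6, 0.015, 0.137], [0.636, 0.039, 0.001]]
246 [[0.641, 0.016, 0.024], [0.6, 0.015, 0.149], [0.636, 0.038, 0.025]]
252 [[0.641, 0.016, 0.043], [0.6, 0.014, 0.162], [0.636, 0.037, 0.043]]
258 [[0.641, 0.016, 0.06], [0.6, 0.014, 0.172], [0.636, 0.036, 0.06]]
264 [[0.641, 0.017, 0.076], [0.6, 0.014, 0.181], [0.636, 0.035, 0.077]]
270 [[0.641, 0.017, 0.089], [0.6, 0.014, 0.19], [0.636, 0.035, 0.09]]
276 [[0.605, 0.01, 0.188], [0.599, 0.014, 0.199], [0.636, 0.034, 0.103]]
282 [[0.595, 0.008, 0.219], [0.594, 0.012, 0.219], [0.637, 0.034, 0.115]]
288 [[0.594, 0.008, 0.226], [0.594, 0.012, 0.224], [0.597, 0.019, 0.216]]
294 [[0.594, 0.008, 0.232], [0.594, 0.012, 0.231], [0.592, 0.017, 0.231]]
300 [[0.594, 0.009, 0.237], [0.593, 0.012, 0.237], [0.592, 0.017, 0.237]]
306 [[0.594, 0.009, 0.242], [0.593, 0.012, 0.241], [0.592, 0.016, 0.241]]
312 [[0.594, 0.009, 0.246], [0.593, 0.012, 0.246], [0.591, 0.016, 0.249]]
318 [[0.596, 0.009, 0.246], [0.596, 0.013, 0.245], [0.591, 0.016, 0.252]]
324 [[0.597, 0.01, 0.248], [0.598, 0.013, 0.246], [0.592, 0.016, 0.255]]
```

View pics/w3c.png

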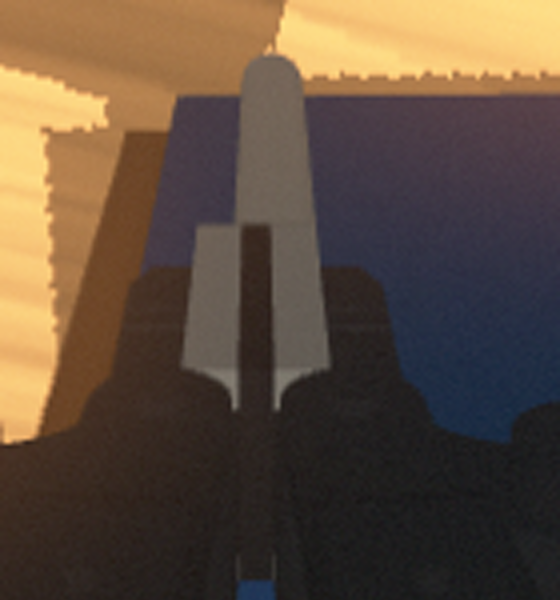

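```bash
python3 - <<'E'
from plan import *
s=manip.get_state();R=Rs(s);p=s["position"]
d=load("w3");print("tcp proj",proj(d,p),"cam",cen(d), "cam in tool",R.inv().apply(cen(d)-p))
for zz in (0,-.01,-.02,-.03,-.04): print(zz,proj(d,p+R.apply([[0.011,0,zz],[.011,.011,zz]])).round(0).tolist())
P=cloud(d);Q=R.inv().apply((P-p).reshape(-1,3)).reshape(P.shape)
for u in (310,316,322,328,334,340): print(u,[Q[v,u].round(3).tolist() for v in (278,282,286,294,304,312)])
E
```

```text
tcp proj [[323.52797057 268.21261538]] cam [ 0.53717937 -0.00311467  0.35013472] cam in tool [ 6.82073097e-02 -6.89783703e-05 -1.76188071e-01]
0 [[324.0, 250.0], [343.0, 250.0]]
-0.01 [[324.0, 256.0], [344.0, 256.0]]
-0.02 [[324.0, 262.0], [346.0, 262.0]]
-0.03 [[324.0, 269.0], [347.0, 269.0]]
-0.04 [[324.0, 278.0], [348.0, 278.0]]
310 [[0.011, -0.006, -0.04], [0.011, -0.006, -0.044], [0.011, -0.006, -0.048], [0.011, -0.005, -0.057], [0.011, -0.005, -0.065], [0.011, -0.005, -0.07]]
316 [[0.068, -0.0, -0.176], [0.011, -0.003, -0.044], [0.011, -0.003, -0.049], [0.011, -0.003, -0.057], [0.012, -0.003, -0.066], [0.011, -0.003, -0.072]]
322 [[0.011, -0.001, -0.04], [0.011, -0.001, -0.045], [0.011, -0.001, -0.049], [0.011, -0.001, -0.057], [0.011, -0.001, -0.066], [0.011, -0.001, -0.071]]
328 [[0.011, 0.002, -0.04], [0.011, 0.002, -0.045], [0.01, 0.002, -0.048], [0.011, 0.002, -0.056], [0.011, 0.002, -0.065], [0.011, 0.002, -0.071]]
334 [[0.011, 0.005, -0.04], [0.011, 0.004, -0.045], [0.011, 0.004, -0.048], [0.011, 0.004, -0.056], [0.011, 0.004, -0.065], [0.011, 0.004, -0.071]]
340 [[-0.035, 0.013, 0.07], [-0.035, 0.013, 0.06], [-0.035, 0.012, 0.053], [0.011, 0.006, -0.056], [0.012, 0.006, -0.067], [0.013, 0.006, -0.074]]
```

```bash
python3 - <<'E'
from plan import *
p=np.array([.6099,.0193,.2481]);R=down(194.55)
d=load("w2");P=cloud(d);Q=R.inv().apply((P-p).reshape(-1,3)).reshape(P.shape)
for u in (205,212,220,224,428,436,444): print(u,[(v,*Q[v,u].round(3).tolist()) for v in (286,290,292,296,304,312,330)])
E
```

```text
205 [(286, -0.122, -0.165, 0.249), (290, 0.011, -0.048, -0.053), (292, 0.011, -0.048, -0.054), (296, 0.011, -0.046, -0.058), (304, 0.011, -0.044, -0.065), (312, 0.01, -0.042, -0.07), (330, 0.004, -0.043, -0.071)]
212 [(286, -0.122, -0.155, 0.249), (290, 0.011, -0.045, -0.053), (292, 0.01, -0.045, -0.054), (296, 0.011, -0.044, -0.058), (304, 0.009, -0.043, -0.062), (312, 0.006, -0.043, -0.063), (330, -0.0, -0.042, -0.065)]
220 [(286, -0.122, -0.143, 0.248), (290, 0.01, -0.043, -0.051), (292, 0.01, -0.042, -0.052), (296, 0.008, -0.043, -0.052), (304, 0.005, -0.043, -0.053), (312, 0.002, -0.042, -0.054), (330, -0.005, -0.042, -0.056)]
224 [(286, -0.122, -0.138, 0.249), (290, -0.128, -0.139, 0.249), (292, 0.007, -0.042, -0.047), (296, 0.006, -0.042, -0.047), (304, 0.003, -0.042, -0.049), (312, -0.001, -0.042, -0.049), (330, -0.009, -0.043, -0.05)]
428 [(286, -0.03, 0.075, 0.043), (290, 0.011, 0.042, -0.053), (292, 0.01, 0.042, -0.053), (296, 0.009, 0.042, -0.054), (304, 0.005, 0.043, -0.054), (312, 0.002, 0.043, -0.055), (330, -0.005, 0.043, -0.057)]
436 [(286, -0.031, 0.082, 0.045), (290, 0.011, 0.045, -0.054), (292, 0.011, 0.045, -0.055), (296, 0.011, 0.044, -0.059), (304, 0.01, 0.042, -0.063), (312, 0.007, 0.043, -0.064), (330, 0.001, 0.042, -0.066)]
444 [(286, -0.03, 0.087, 0.042), (290, 0.01, 0.049, -0.052), (292, 0.011, 0.048, -0.056), (296, 0.011, 0.047, -0.058), (304, 0.01, 0.045, -0.064), (312, 0.011, 0.042, -0.072), (330, 0.005, 0.043, -0.073)]
```

The fingers closed empty. The wrist depth (open and shut) and the scene view agree that the real fingertips end about 38 mm behind the stated TCP when shut. The grasp point is therefore about 57 mm behind it, and I will use that from here. Reopening and going lower.

```bash
python3 - <<'E'
from plan import *
r,st=plan(np.array([.6055,.016,.129]),down(194.4),5,.085); show(r)
E
```

```text
0 0.085,-0.0001,0.0006,0.0091,-0.001,0.002,-0.001,
0.085,-0.0001,0.0006,0.0092,-0.001,0.002,-0.001,
0.085,-0.0001,0.0005,0.0091,-0.001,0.002,-0.001,
0.085,-0.0001,0.0006,0.0091,-0.001,0.002,-0.001,
0.085,-0.0002,0.0006,0.0092,-0.001,0.002,-0.001,
0.085,0,0,0,0,0,0,
0.085,0,0,0,0,0,0,
0.085,0,0,0,0,0,0
```

Emit:
apply_moves(moves=[0.085, 0, 0.0005, 0, -0.002, 0.01, 0, 0.085, 0, 0.0005, 0, 0, 0, 0, 0.085, 0, 0.0005, 0, 0, 0, 0, 0.085, 0, 0.0005, 0, 0, 0, 0, 0.085, 0, 0.0005, 0, 0, 0, 0, 0.085, 0, 0, 0, 0, 0, 0, 0.085, 0, 0, 0, 0, 0, 0, 0.085, 0, 0, 0, 0, 0, 0])

```text
clock: 5.07
position: [0.6045, 0.016, 0.1742]
ee_rot: [-0.001, -0.123, 0.992, -0.001]
contact_force: [1.5, -1.1, -0.0]
width: 0.0849
```

```bash
python3 - <<'E'
from plan import *
where()
r,st=plan(np.array([.6055,.016,.129]),down(194.4),6,.085); show(r)
E
```

```text
t 5.07 p [0.6045 0.016  0.1742] x [-0.97  -0.244  0.002] z [-0.001 -0.003 -1.   ] F [ 1.5 -1.1 -0. ] w 0.0849 q [-0.09  0.33  1.48 -0.    1.33 -1.9 ]
0 0.085,-0.0002,-0,0.0075,-0,-0,-0.001,
0.085,-0.0001,-0.0001,0.0075,-0.001,-0.001,-0.001,
0.085,-0.0002,0,0.0076,-0,0,-0,
0.085,-0.0002,-0,0.0075,-0.001,-0,-0.001,
0.085,-0.0001,-0.0001,0.0075,-0,-0,-0.001,
0.085,-0.0002,-0,0.0075,-0,-0.001,-0.001,
0.085,0,0,0,0,0,0,
0.085,0,0,0,0,0,0
```

Emit:
apply_moves(moves=[0.085, 0, 0, 0.0075, 0, 0, 0, 0.085, 0, 0, 0.0075, 0, 0, 0, 0.085, 0, 0, 0.0075, 0, 0, 0, 0.085, 0, 0, 0.0075, 0, 0, 0, 0.085, 0, 0, 0.0075, 0, 0, 0, 0.085, -0.001, 0, 0.0075, 0, 0, 0, 0.085, 0, 0, 0, 0, 0, 0, 0.085, 0, 0, 0, 0, 0, 0], newtons=30)

```text
clock: 5.73
position: [0.6042, 0.0162, 0.1226]
ee_rot: [-0.002, -0.123, 0.992, -0.001]
contact_force: [-0.2, 0.8, 0.8]
width: 0.0849
```

Emit:
apply_moves(moves=[0.0, 0, 0, 0, 0, 0, 0, 0.0, 0, 0, 0, 0, 0, 0, 0.0, 0, 0, 0, 0, 0, 0, 0.0, 0, 0, 0, 0, 0, 0, 0.0, 0, 0, 0, 0, 0, 0, 0.0, 0, 0, 0, 0, 0, 0, 0.0, 0, 0, 0, 0, 0, 0, 0.0, 0, 0, 0, 0, 0, 0])

```text
clock: 6.4
position: [0.6054, 0.0156, 0.1239]
ee_rot: [-0.001, -0.123, 0.992, -0.002]
contact_force: [0.4, -0.1, -1.7]
width: 0.0102
```

```bash
python3 arc.py 0 1.44 24
```

```text
t 6.4 p [0.6054 0.0156 0.1239] x [-0.97  -0.244  0.002] z [-0.001 -0.003 -1.   ] F [ 0.4 -0.1 -1.7] w 0.0102 q [-0.09  0.37  1.55 -0.    1.22 -1.9 ]
radius 0.23098384851444262 expected 0.2304886114323222  theta now 0.0006763905891760125
0 0,0.0132,0.0038,0,-0.003,-0.002,0.055,
0,0.0134,0.0034,0,-0,0,0.06,
0,0.0134,0.0034,0,-0,0,0.06,
0,0.0134,0.0034,0,-0,0,0.06,
0,0.0134,0.0034,0,-0,0,0.06,
0,0.0134,0.0034,0,-0,0,0.06,
0,0.0134,0.0034,0,-0,0,0.06,
0,0.0134,0.0034,0,-0,0,0.06

1 0,0.0134,0.0034,0,-0,0,0.06,
0,0.0134,0.0034,0,-0,0,0.06,
0,0.0134,0.0034,0,-0,0,0.06,
0,0.0134,0.0034,0,-0,0,0.06,
0,0.0134,0.0034,0,-0,0,0.06,
0,0.0134,0.0034,0,-0,0,0.06,
0,0.0134,0.0034,0,-0,0,0.06,
0,0.0134,0.0034,0,-0,0,0.06

2 0,0.0134,0.0034,0,-0,0,0.06,
0,0.0134,0.0034,0,-0,0,0.06,
0,0.0134,0.0034,0,-0,0,0.06,
0,0.0134,0.0034,0,-0,0,0.06,
0,0.0134,0.0034,0,-0,0,0.06,
0,0.0134,0.0034,0,-0,0,0.06,
0,0.0134,0.0034,0,-0,0,0.06,
0,0.0134,0.0034,0,-0,0,0.06
```

The bar is gripped, with width 10.2 mm. Swinging the door gently.

Emit:
apply_moves(moves=[0, 0.004, 0.001, 0, 0, 0, 0.018, 0, 0.007, 0.0018, 0, 0, 0, 0.03, 0, 0.009, 0.0023, 0, 0, 0, 0.04, 0, 0.01, 0.0026, 0, 0, 0, 0.045, 0, 0.011, 0.0028, 0, 0, 0, 0.05, 0, 0.011, 0.0028, 0, 0, 0, 0.05, 0, 0.011, 0.0028, 0, 0, 0, 0.05, 0, 0.011, 0.0028, 0, 0, 0, 0.05])

```text
clock: 7.07
position: [0.5284, 0.0257, 0.1238]
ee_rot: [0.001, 0.054, 0.999, -0.003]
contact_force: [0.3, 0.2, -0.5]
width: 0.0097
```

```bash
python3 arc.py 0.33 1.4 22
```

```text
t 7.07 p [0.5284 0.0257 0.1238] x [-0.994  0.108 -0.002] z [ 0.001 -0.006 -1.   ] F [ 0.3  0.2 -0.5] w 0.0097 q [-0.08  0.26  1.72 -0.01  1.16 -1.54]
radius 0.23145453150205145 expected 0.2304886114323222  theta now 0.33791482286128427
0 0,0.009,0.003,-0,-0.005,0.002,0.019,
0,0.0109,0.0027,-0,-0,-0,0.049,
0,0.0108,0.0027,-0,-0,-0,0.048,
0,0.0109,0.0027,-0,-0,-0,0.049,
0,0.0109,0.0027,-0,-0,-0,0.049,
0,0.0109,0.0027,-0,-0,-0,0.048,
0,0.0108,0.0027,-0,-0,-0,0.049,
0,0.0109,0.0026,-0,-0.001,-0,0.048

1 0,0.0109,0.0027,-0,0,-0,0.049,
0,0.0109,0.0027,-0,0,-0,0.049,
0,0.0109,0.0027,0,0,-0,0.048,
0,0.0108,0.0027,0,0,-0,0.049,
0,0.0109,0.0027,0,0,-0,0.049,
0,0.0109,0.0027,0,0,-0,0.048,
0,0.0109,0.0027,0,0,-0,0.049,
0,0.0109,0.0027,0,0,-0,0.049

2 0,0.0109,0.0027,0,0,-0,0.048,
0,0.0108,0.0027,0,0,-0,0.049,
0,0.0109,0.0027,0,0,-0,0.048,
0,0.0109,0.0027,0.0001,0,-0.001,0.049,
0,0.0109,0.0027,-0,0,0,0.049,
0,0.0109,0.0027,-0.0001,0,0,0.048,
0,0,0,0,0,0,0,
0,0,0,0,0,0,0
```

Emit:
apply_moves(moves=[0, 0.01, 0.003, 0, -0.004, 0, 0.035, 0, 0.012, 0.003, 0, 0, 0, 0.053, 0, 0.012, 0.003, 0, 0, 0, 0.053, 0, 0.012, 0.003, 0, 0, 0, 0.053, 0, 0.012, 0.003, 0, 0, 0, 0.053, 0, 0.012, 0.003, 0, 0, 0, 0.053, 0, 0.012, 0.003, 0, 0, 0, 0.053, 0, 0.012, 0.003, 0, 0, 0, 0.053])

```text
clock: 7.73
position: [0.4397, 0.0778, 0.1238]
ee_rot: [0.002, 0.269, 0.963, 0.001]
contact_force: [2.0, 1.0, -1.6]
width: 0.0102
```

```bash
python3 arc.py 0.77 1.4 12
```

```text
t 7.73 p [0.4397 0.0778 0.1238] x [-0.855  0.518 -0.003] z [ 0.003  0.001 -1.   ] F [ 2.   1.  -1.6] w 0.0102 q [ 0.02  0.14  1.88  0.    1.11 -1.01]
radius 0.23138646461914958 expected 0.2304886114323222  theta now 0.7862366136934935
0 0,0.008,0.0028,-0,0.002,0.003,0.026,
0,0.0117,0.0029,-0,0,-0,0.053,
0,0.0117,0.0029,-0,0,-0,0.052,
0,0.0118,0.003,0,0,-0,0.053,
0,0.0117,0.0029,0,0,-0.001,0.052,
0,0.0117,0.0029,0,0,0,0.053,
0,0.0118,0.0029,0,0,0,0.052,
0,0.0117,0.003,-0,0,0,0.053

1 0,0.0118,0.0029,-0,0,0,0.052,
0,0.0117,0.0029,-0,0,0,0.053,
0,0.0117,0.003,-0,0,0,0.052,
0,0.0118,0.0029,-0,0.001,0,0.053,
0,0,0,0,0,0,0,
0,0,0,0,0,0,0,
0,0,0,0,0,0,0,
0,0,0,0,0,0,0
```

Emit:
apply_moves(moves=[0, 0.012, 0.003, 0, 0, 0, 0.05, 0, 0.012, 0.003, 0, 0, 0, 0.053, 0, 0.012, 0.003, 0, 0, 0, 0.053, 0, 0.012, 0.003, 0, 0, 0, 0.053, 0, 0.012, 0.003, 0, 0, 0, 0.053, 0, 0.012, 0.003, 0, 0, 0, 0.053, 0, 0.012, 0.003, 0, 0, 0, 0.053, 0, 0.012, 0.003, 0, 0, 0, 0.053])

```text
clock: 8.4
position: [0.3823, 0.1637, 0.1238]
ee_rot: [0.004, 0.478, 0.878, 0.004]
contact_force: [3.6, 0.3, -3.4]
width: 0.0097
```

```bash
python3 arc.py 1.22 1.4 6
```

```text
t 8.4 p [0.3823 0.1637 0.1238] x [-0.542  0.84  -0.003] z [ 0.01   0.004 -1.   ] F [ 3.6  0.3 -3.4] w 0.0097 q [ 0.24  0.09  1.95  0.    1.1  -0.34]
radius 0.23105879673583612 expected 0.2304886114323222  theta now 1.23713099121569
0 0,0.0028,0.0012,0,0.011,0.003,0.001,
0,0.0067,0.0016,0,-0,-0,0.03,
0,0.0067,0.0016,0,-0,-0,0.03,
0,0.0068,0.0016,0,-0,-0,0.03,
0,0.0067,0.0016,0,-0,-0,0.03,
0,0.0067,0.0016,0,-0,-0,0.03,
0,0,0,0,0,0,0,
0,0,0,0,0,0,0
```

Emit:
apply_moves(moves=[0, 0.01, 0.0025, 0, 0, 0, 0.035, 0, 0.009, 0.002, 0, 0, 0, 0.035, 0, 0.007, 0.0018, 0, 0, 0, 0.03, 0, 0.006, 0.0015, 0, 0, 0, 0.025, 0, 0.004, 0.001, 0, 0, 0, 0.02, 0, 0.002, 0.0005, 0, 0, 0, 0.01, 0, 0, 0, 0, 0, 0, 0, 0, 0, 0, 0, 0, 0, 0])

```text
clock: 9.07
position: [0.3711, 0.2047, 0.1238]
ee_rot: [0.005, 0.55, 0.835, 0.006]
contact_force: [4.1, -0.9, -3.0]
width: 0.0097
```

Emit:
apply_moves(moves=[0.03, 0, 0, 0, 0, 0, 0, 0.04, 0, 0, 0, 0, 0, 0, 0.05, 0, 0, 0, 0, 0, 0, 0.06, 0, 0, 0, 0, 0, 0, 0.06, 0, 0, -0.01, 0, 0, 0, 0.06, 0, 0, -0.02, 0, 0, 0, 0.06, 0, 0, -0.03, 0, 0, 0, 0.06, 0, 0, -0.03, 0, 0, 0])

```text
clock: 9.73
position: [0.363, 0.201, 0.2111]
ee_rot: [-0.0, 0.551, 0.835, -0.001]
contact_force: [0.5, 0.7, 0.1]
width: 0.0599
```

```bash
python3 arc.py 1.4 1.4 1 | head -2;python3 snap.py wrist:w4 scene:s4 side:d4
```

```text
t 9.73 p [0.363  0.201  0.2111] x [-0.393  0.919 -0.   ] z [-0.002 -0.001 -1.   ] F [0.5 0.7 0.1] w 0.0599 q [ 0.34  0.02  1.78 -0.    1.34 -0.07]
radius 0.23935716245272398 expected 0.2304886114323222  theta now 1.4120425610475396
```

View pics/w4.png

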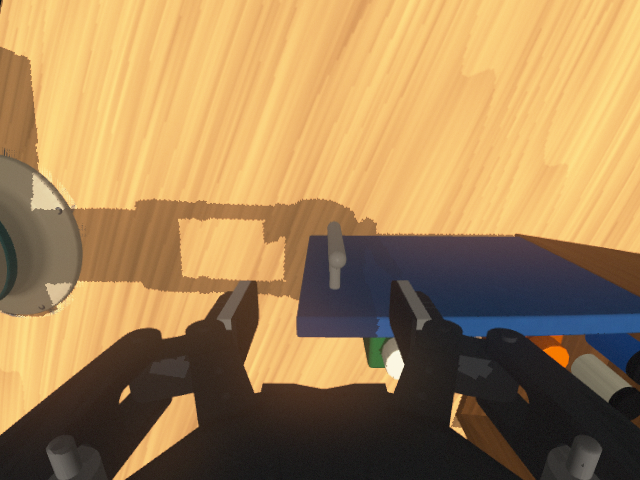

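View pics/s4.png

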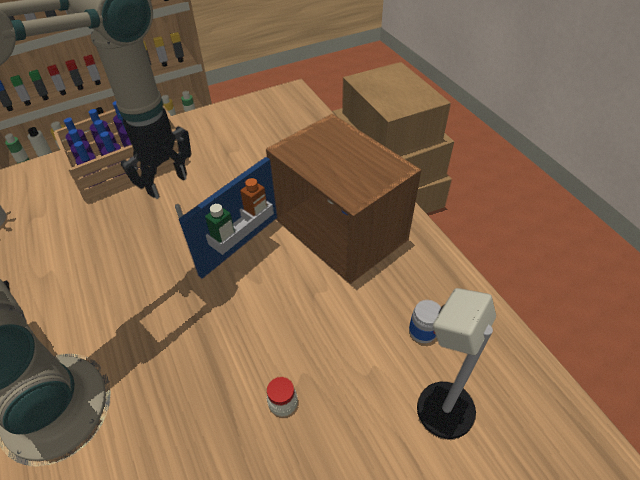

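View pics/d4.png

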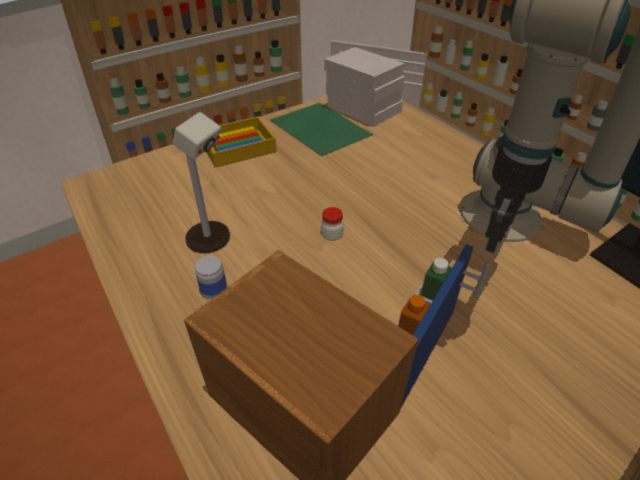

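The door is open. The amber bottle is by the hinge (cap at scene 251,184 and side 417,304) and the green one by the free edge (216,211). Measuring both.

```bash
python3 - <<'E'
from plan import *
S,D,W=load("s4"),load("d4"),load("w4")
for n,d in (("s",S),("d",D)):
    P=cloud(d);z=P[...,2];hsv=cv2.cvtColor(d["image"],cv2.COLOR_RGB2HSV);h,s,v=cv2.split(hsv)
    reg=(np.hypot(P[...,0]-.5,P[...,1]-.18)<.2)&(d["range_z"]>0)
    blue=reg&(h>100)&(h<125)&(s>120)
    top=reg&(abs(z-.205)<.003)&(h>100)&(h<125)&(s>120); q=P[top]
    if len(q)>20:
        r=cv2.fitLine(q[:,:2].astype(np.float32),cv2.DIST_HUBER,0,.01,.01).ravel(); print(n,"door top",len(q),q.mean(0).round(4),"dir deg",np.rad2deg(np.arctan2(r[1],r[0])))
    o=reg&(h<16)&(s>170)&(z>.188)&(z<.215)
    k,l,st,c=cv2.connectedComponentsWithStats(o.astype(np.uint8))
    for i in range(1,k):
        if st[i,4]>15:
            q=P[l==i]; print(n,"orange",st[i],c[i].round(1),q.mean(0).round(4),q.min(0).round(3),q.max(0).round(3)); t=q[q[:,2]>q[:,2].max()-.006]; print("  top",t.mean(0).round(4),len(t))
    g=reg&(z>.15)&(z<.184)&(h<16)&(s>120); q=P[g]; 
    if len(q)>20: print(n,"amber body",len(q),cv2.minAreaRect(q[:,:2].astype(np.float32)))
    g=reg&(z>.177)&(z<.19)&(((h<16)&(s>120))); 
    b=S
u=tri(S,[[251.5,182]],D,[[417.5,301]]);print("cap tri",u)
for n,d,b in (("s",S,(190,170,290,260)),("d",D,(390,250,480,350))):
    a=d["image"][b[1]:b[3],b[0]:b[2],::-1];cv2.imwrite(f"pics/{n}4c.png",cv2.resize(a,None,fx=6,fy=6,interpolation=cv2.INTER_CUBIC))
E
```

```text
s door top 577 [0.4747 0.1994 0.2055] dir deg 22.721853
s orange [246 178  12  13 121] [251.3 184.1] [0.5321 0.1916 0.2016] [0.52  0.181 0.189] [0.545 0.208 0.208]
  top [0.5328 0.1938 0.2048] 78
s amber body 337 ((0.5788768529891968, 0.21715106070041656), (0.14540080726146698, 0.04459267482161522), 23.621828079223633)
d door top 752 [0.5011 0.215  0.204 ] dir deg 22.857916
d orange [409 295  16  17 227] [416.5 303. ] [0.534  0.1986 0.2003] [0.517 0.183 0.189] [0.545 0.209 0.205]
  top [0.5323 0.1973 0.203 ] 161
d orange [407 347   8  14  28] [410.7 353.5] [0.6072 0.2641 0.2029] [0.599 0.262 0.189] [0.616 0.266 0.215]
  top [0.6081 0.2645 0.2126] 8
d orange [383 358  24  32 127] [394.6 373. ] [0.6457 0.2738 0.2004] [0.618 0.266 0.189] [0.672 0.281 0.215]
  top [0.6448 0.2736 0.212 ] 20
d amber body 601 ((0.5929970145225525, 0.23566144704818726), (0.18273399770259857, 0.040407538414001465), 33.09516906738281)
cap tri [[0.53330737 0.19744681 0.20289779]]
```

View pics/s4c.png

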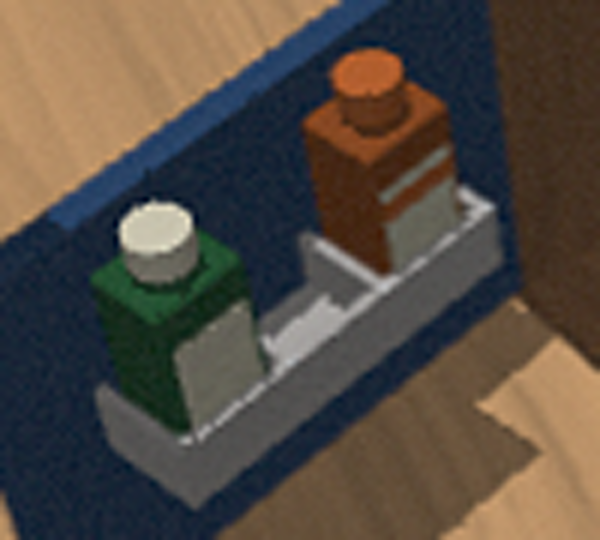

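View pics/d4c.png

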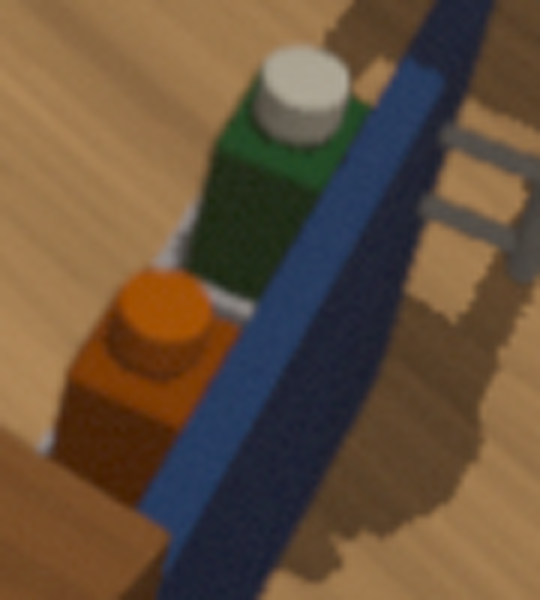

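```bash
python3 - <<'E'
from plan import *
R=down(112.8)
r,st=plan(np.array([.533,.1955,.205]),R,7,.064);show(r)
E
```

```text
0 0.064,-0.0102,0.0216,0.0012,0.001,0,0.001,
0.064,-0.0103,0.0217,0.0013,0.001,0,0.001,
0.064,-0.0102,0.0216,0.0012,0.001,0,0.001,
0.064,-0.0102,0.0217,0.0011,0,0.001,0.001,
0.064,-0.0101,0.0216,0.0012,0.001,-0,0,
0.064,-0.0102,0.0217,0.0012,0.001,-0,0.001,
0.064,-0.0101,0.0217,0.0011,0.001,-0,0.001,
0.064,0,0,0,0,0,0
```

Emit:
apply_moves(moves=[0.064, -0.01, 0.0216, 0.001, 0.001, 0, 0.001, 0.064, -0.01, 0.0216, 0.001, 0.001, 0, 0.001, 0.064, -0.01, 0.0216, 0.001, 0.001, 0, 0.001, 0.064, -0.01, 0.0216, 0.001, 0, 0, 0.001, 0.064, -0.01, 0.0216, 0.001, 0, 0, 0.001, 0.064, -0.01, 0.021, 0.001, 0, 0, 0.001, 0.064, -0.01, 0.015, 0.001, 0, 0, 0, 0.064, 0, 0, 0, 0, 0, 0])

```text
clock: 10.55
position: [0.524, 0.1911, 0.1951]
ee_rot: [-0.005, 0.553, 0.833, -0.005]
contact_force: [0.1, -0.9, -0.3]
width: 0.0639
```

```bash
python3 snap.py wrist:w5; python3 - <<'E'
from plan import *
where();d=load("w5");P=cloud(d);h,s,v=cv2.split(cv2.cvtColor(d["image"],cv2.COLOR_RGB2HSV));z=P[...,2]
m=(h<16)&(s>170)&(abs(z-.204)<.005)&(np.hypot(P[...,0]-.533,P[...,1]-.196)<.04)
q=P[m];print(len(q),q.mean(0),cv2.minEnclosingCircle(q[:,:2].astype(np.float32)) if len(q) else 0, np.argwhere(m).mean(0)[::-1])
m=(h<16)&(s>120)&(abs(z-.185)<.004)&(np.hypot(P[...,0]-.533,P[...,1]-.196)<.04)
q=P[m];print(len(q),cv2.minAreaRect(q[:,:2].astype(np.float32)) if len(q) else 0)
E
```

```text
t 10.6 p [0.5218 0.1913 0.1948] x [-0.389  0.921  0.003] z [-0.016 -0.003 -1.   ] F [-1.  -0.2 -0.9] w 0.0639 q [ 0.23  0.26  1.54  0.    1.36 -0.17]
1680 [0.53026981 0.19721927 0.20387908] ((0.5309057831764221, 0.1965388059616089), 0.013265733607113361) [338.70595238 268.80059524]
1790 ((0.5312693119049072, 0.19525274634361267), (0.04205857217311859, 0.03249458968639374), 22.663959503173828)
```

View pics/w5.png

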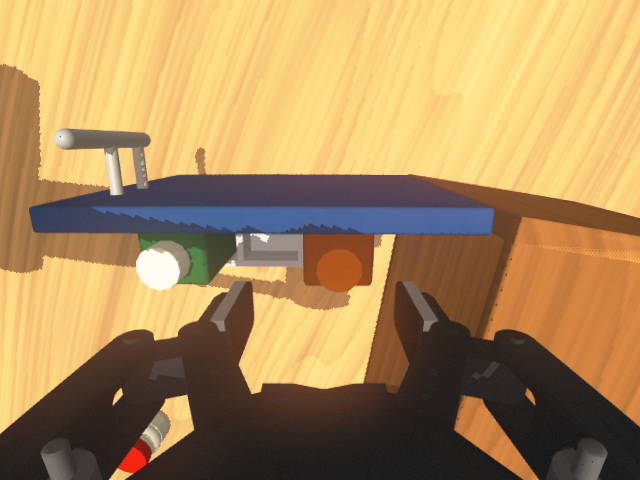

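The amber cap is at (339,269), the green cap at (162,266) and the cupboard edge at about (395,240)-(520,215). Next I'll check how wide the knuckles are against the roof.

```bash
python3 - <<'E'
from plan import *
s=manip.get_state();R=Rs(s);p=s["position"]
d=load("w5");P=cloud(d);Q=R.inv().apply((P-p).reshape(-1,3)).reshape(P.shape)
g=Q[(Q[...,2]<-.03)&(d["range_z"]>0)&(d["range_z"]<.16)]
for a in range(-45,-140,-10):
    m=(g[:,2]<a/1000)&(g[:,2]>=a/1000-.01)
    if m.any(): print(a,m.sum(),"ymax",g[m,1].max().round(3),"ymin",g[m,1].min().round(3),"xmax",g[m,0].max().round(3))
# finger side roof clearance at target
T=np.array([.5315,.196,.107]);Rt=down(112.8)
cx=np.array([.9686,.2487]);f=np.array([.6284,.1255])
for y in (.05,.06,.07,.08):
    for x in (-.03,0,.03): w=T+Rt.apply([x,y,0]); print(y,x,"gap to cupboard front",((f-w[:2])@cx).round(3))
r,st=plan(T+[0,0,.05],Rt,4,.064);r2,st=plan(T,Rt,6,.064,start=st);show(r+r2)
E
```

```text
-45 1014 ymax 0.047 ymin -0.044 xmax 0.011
-55 1355 ymax 0.048 ymin -0.044 xmax 0.011
-65 1459 ymax 0.047 ymin -0.044 xmax 0.011
-75 1458 ymax 0.061 ymin -0.059 xmax 0.013
-85 7131 ymax 0.066 ymin -0.063 xmax 0.014
-95 7269 ymax 0.067 ymin -0.065 xmax 0.017
-105 11913 ymax 0.068 ymin -0.065 xmax 0.018
-115 15999 ymax 0.069 ymin -0.066 xmax 0.019
-125 20668 ymax 0.069 ymin -0.067 xmax 0.021
-135 2984 ymax 0.06 ymin -0.059 xmax 0.02
0.05 -0.03 gap to cupboard front 0.022
0.05 0 gap to cupboard front 0.027
0.05 0.03 gap to cupboard front 0.031
0.06 -0.03 gap to cupboard front 0.013
0.06 0 gap to cupboard front 0.017
0.06 0.03 gap to cupboard front 0.021
0.07 -0.03 gap to cupboard front 0.003
0.07 0 gap to cupboard front 0.007
0.07 0.03 gap to cupboard front 0.011
0.08 -0.03 gap to cupboard front -0.007
0.08 0 gap to cupboard front -0.003
0.08 0.03 gap to cupboard front 0.002
0 0.064,0.0001,0.0028,0.0094,-0.004,-0.001,0,
0.064,0.0001,0.0028,0.0094,-0.004,-0.001,0.001,
0.064,0.0002,0.0028,0.0095,-0.004,-0.001,0,
0.064,0.0001,0.0027,0.0094,-0.004,-0,0,
0.064,-0,-0,0.0083,0,-0,0,
0.064,-0,-0,0.0084,0,-0,0,
0.064,-0,-0,0.0083,0,-0,0,
0.064,-0,-0,0.0083,0,-0,0

1 0.064,-0,-0,0.0084,0,-0,0,
0.064,-0,-0,0.0083,0,-0,0,
0.064,0,0,0,0,0,0,
0.064,0,0,0,0,0,0,
0.064,0,0,0,0,0,0,
0.064,0,0,0,0,0,0,
0.064,0,0,0,0,0,0,
0.064,0,0,0,0,0,0
```

Emit:
apply_moves(moves=[0.056, 0, 0.003, 0.009, -0.004, -0.001, 0, 0.056, 0, 0.003, 0.009, -0.004, -0.001, 0, 0.056, 0, 0.003, 0.009, -0.004, -0.001, 0, 0.056, 0, 0.003, 0.009, -0.004, 0, 0, 0.056, 0, 0, 0, 0, 0, 0, 0.056, 0, 0, 0, 0, 0, 0, 0.056, 0, 0, 0, 0, 0, 0, 0.056, 0, 0, 0, 0, 0, 0], newtons=40)

```text
clock: 11.27
position: [0.5236, 0.1961, 0.1523]
ee_rot: [-0.005, 0.552, 0.834, -0.004]
contact_force: [0.3, -0.3, -0.6]
width: 0.0558
```

```bash
python3 snap.py wrist:w6; python3 - <<'E'
from plan import *
where();d=load("w6");P=cloud(d);h,s,v=cv2.split(cv2.cvtColor(d["image"],cv2.COLOR_RGB2HSV));z=P[...,2]
m=(h<16)&(s>170)&(abs(z-.204)<.005)&(np.hypot(P[...,0]-.533,P[...,1]-.196)<.04)
q=P[m];print(len(q),q.mean(0),cv2.minEnclosingCircle(q[:,:2].astype(np.float32)) if len(q) else 0)
T=np.array([.5315,.196,.110]);Rt=down(112.8)
r,st=plan(T,Rt,7,.056);show(r)
E
```

```text
t 11.32 p [0.5236 0.1962 0.1525] x [-0.39   0.921  0.004] z [-0.012 -0.001 -1.   ] F [0.  0.3 0. ] w 0.056 q [ 0.23  0.29  1.6   0.    1.26 -0.17]
2754 [0.53011095 0.19765354 0.20376697] ((0.530805230140686, 0.19644872844219208), 0.013354198075830936)
0 0.056,-0.0005,0.0011,0.0061,-0.002,-0.001,0,
0.056,-0.0005,0.0011,0.006,-0.001,-0,0.001,
0.056,-0.0004,0.001,0.0061,-0.002,-0.001,0,
0.056,-0.0005,0.0011,0.006,-0.001,-0,0.001,
0.056,-0.0005,0.0011,0.0061,-0.002,-0.001,-0,
0.056,-0.0004,0.001,0.0061,-0.002,-0,0,
0.056,-0.0005,0.001,0.006,-0.001,-0.001,0.001,
0.056,0,0,0,0,0,0
```

View pics/w6.png

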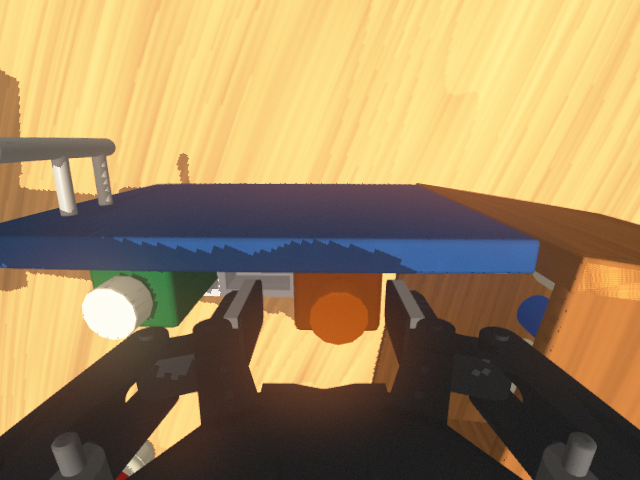

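Emit:
apply_moves(moves=[0.056, 0, 0.004, 0, -0.012, -0.002, 0, 0.056, 0, 0.004, 0, -0.004, 0, 0, 0.056, 0, 0, 0, 0, 0, 0, 0.056, 0, 0, 0, 0, 0, 0, 0.056, 0, 0, 0, 0, 0, 0, 0.056, 0, 0, 0, 0, 0, 0, 0.056, 0, 0, 0, 0, 0, 0, 0.056, 0, 0, 0, 0, 0, 0])

```text
clock: 11.98
position: [0.533, 0.1999, 0.1546]
ee_rot: [0.003, 0.552, 0.834, 0.005]
contact_force: [-0.3, -0.7, 0.8]
width: 0.0562
```

```bash
python3 - <<'E'
from plan import *
where()
T=np.array([.5315,.196,.110]);Rt=down(112.8)
r,st=plan(T,Rt,6,.056);show(r)
E
```

```text
t 11.98 p [0.533  0.1999 0.1546] x [-0.39   0.921  0.001] z [ 0.009  0.005 -1.   ] F [-0.3 -0.7  0.8] w 0.0562 q [ 0.23  0.29  1.6   0.    1.24 -0.17]
0 0.056,-0.0005,-0.0006,0.0074,0.002,-0,0,
0.056,-0.0005,-0.0005,0.0075,0.002,-0,0.001,
0.056,-0.0005,-0.0006,0.0074,0.001,-0.001,0,
0.056,-0.0005,-0.0005,0.0074,0.002,0,0.001,
0.056,-0.0005,-0.0005,0.0075,0.002,0,0,
0.056,-0.0005,-0.0005,0.0074,0.002,-0,0.001,
0.056,0,0,0,0,0,0,
0.056,0,0,0,0,0,0
```

Emit:
apply_moves(moves=[0.056, -0.001, -0.001, 0.0075, 0.004, 0, 0, 0.056, 0, -0.001, 0.0075, 0.002, 0, 0, 0.056, -0.001, 0, 0.0075, 0, 0, 0, 0.056, 0, 0, 0.0075, 0, 0, 0, 0.056, 0, 0, 0.0075, 0, 0, 0, 0.056, 0, 0, 0.005, 0, 0, 0, 0.056, 0, 0, 0, 0, 0, 0, 0.056, 0, 0, 0, 0, 0, 0])

```text
clock: 12.65
position: [0.5306, 0.1966, 0.1055]
ee_rot: [-0.001, 0.552, 0.834, 0.0]
contact_force: [-0.5, -0.2, 0.7]
width: 0.0558
```

```bash
python3 snap.py wrist:w7 scene:s7; python3 - <<'E'
from plan import *
where();d=load("w7");P=cloud(d);h,s,v=cv2.split(cv2.cvtColor(d["image"],cv2.COLOR_RGB2HSV));z=P[...,2]
m=(h<16)&(s>170)&(abs(z-.204)<.005)&(np.hypot(P[...,0]-.533,P[...,1]-.196)<.04)
q=P[m];print(len(q),cv2.minEnclosingCircle(q[:,:2].astype(np.float32)) if len(q) else 0)
E
```

```text
t 12.75 p [0.5308 0.1967 0.106 ] x [-0.39   0.921  0.002] z [-0.     0.002 -1.   ] F [0.5 0.  0.1] w 0.0562 q [ 0.23  0.33  1.67  0.    1.14 -0.17]
2673 ((0.5293773412704468, 0.19965830445289612), 0.012349980883300304)
```

View pics/w7.png

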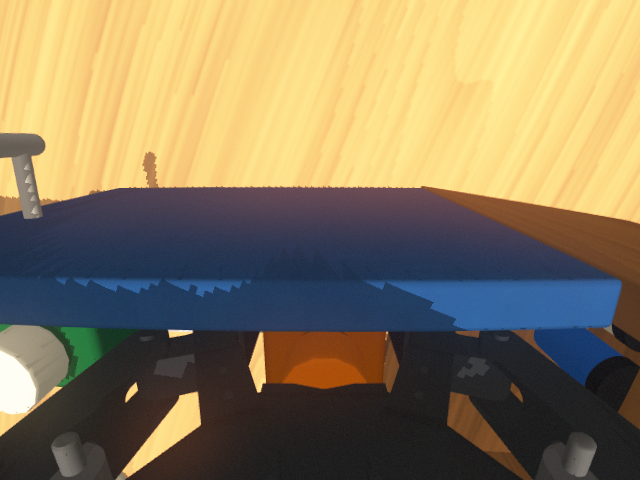

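The bottle is centred between the fingers (columns 265-385). Closing.

Emit:
apply_moves(moves=[0.03, 0, 0, 0, 0, 0, 0, 0.03, 0, 0, 0, 0, 0, 0, 0.03, 0, 0, 0, 0, 0, 0, 0.03, 0, 0, 0, 0, 0, 0, 0.03, 0, 0, 0, 0, 0, 0, 0.03, 0, 0, 0, 0, 0, 0, 0.03, 0, 0, 0, 0, 0, 0, 0.03, 0, 0, 0, 0, 0, 0], newtons=45)

```text
clock: 13.42
position: [0.5311, 0.1969, 0.1067]
ee_rot: [-0.0, 0.552, 0.834, 0.001]
contact_force: [0.4, -0.1, -1.5]
width: 0.0416
```

Emit:
apply_moves(moves=[0.03, 0, 0, -0.004, 0, 0, 0, 0.03, 0, 0, -0.007, 0, 0, 0, 0.03, 0, 0, -0.01, 0, 0, 0, 0.03, 0, 0, -0.015, 0, 0, 0, 0.03, 0, 0, -0.018, 0, 0, 0, 0.03, 0, 0, -0.018, 0, 0, 0, 0.03, 0, 0, -0.018, 0, 0, 0, 0.03, 0, 0, -0.015, 0, 0, 0])

```text
clock: 14.08
position: [0.5287, 0.1961, 0.2174]
ee_rot: [-0.002, 0.552, 0.834, -0.001]
contact_force: [0.9, 0.8, -1.5]
width: 0.0414
```

```bash
python3 snap.py scene:s8 side:d8; python3 -c "
from plan import *
where()"
```

```text
t 14.18 p [0.5306 0.1966 0.2191] x [-0.39   0.921  0.001] z [ 0.001  0.002 -1.   ] F [ 0.5  0.  -2. ] w 0.0414 q [ 0.23  0.25  1.49  0.    1.4  -0.17]
```

View pics/s8.png

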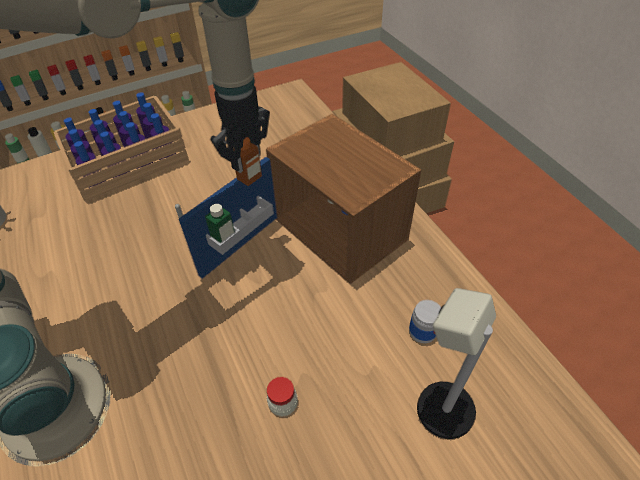

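View pics/d8.png

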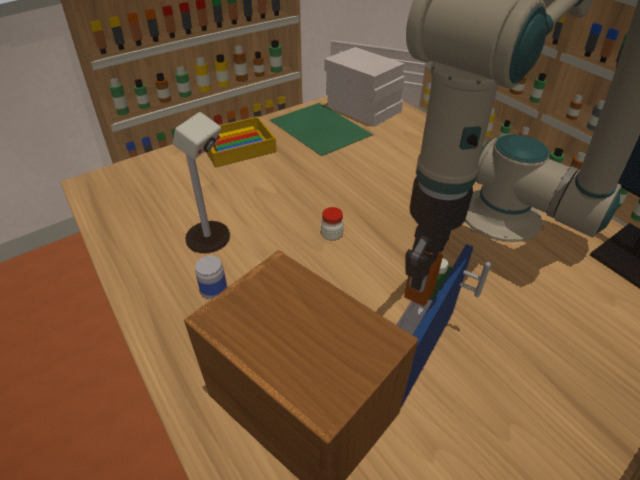

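The amber bottle is lifted, the green one is still in the rack, and the jar and tin are untouched. Refining the reader pose before moving.

```bash
python3 - <<'E'
from plan import *
S=load("s8");D=load("d8")
for n,d in (("s",S),("d",D)):
    P=cloud(d)
    m=(d["range_z"]>0)&(P[...,2]>.24)&(np.hypot(P[...,0]-.66,P[...,1]+.32)<.11)
    pts=P[m]
    # RANSAC for the top plane among near-normals
    rng=np.random.default_rng(0);best=None
    for _ in range(800):
        a=pts[rng.choice(len(pts),3,replace=False)];nv=np.cross(a[1]-a[0],a[2]-a[0]);L=np.linalg.norm(nv)
        if L<2e-4: continue
        nv/=L; nv*=np.sign(nv[2])
        if nv[2]<.85: continue
        c=(abs((pts-a[0])@nv)<.0015).sum()
        if best is None or c>best[0]: best=(c,nv,a[0])
    c,nv,a=best; q=pts[abs((pts-a)@nv)<.002]
    u,s,v=np.linalg.svd(q-q.mean(0),full_matrices=False);nv=v[2]*np.sign(v[2][2]);print(n,c,len(pts),"normal",nv.round(3),"tilt",np.rad2deg(np.arccos(nv[2])),"az",np.rad2deg(np.arctan2(nv[1],nv[0])))
    for az in (np.arctan2(nv[1],nv[0]),):
        lk=np.array([np.cos(az),np.sin(az),0]);t=np.deg2rad(25);hx=-lk*np.cos(t)+[0,0,np.sin(t)];hz=lk*np.sin(t)+[0,0,np.cos(t)];hy=np.cross(hz,hx)
        e=np.c_[(q-q.mean(0))@hx,(q-q.mean(0))@hy].astype(np.float32); r=cv2.minAreaRect(e); print("rect",r)
        tri_c=q.mean(0)+hx*r[0][0]+hy*r[0][1]; print("top face centre",tri_c.round(4),"z span 1..99",np.percentile(pts@hz,[1,99])-tri_c@hz)
        print(" -> lens if top is 25 over and 30 behind:",(tri_c-.025*hz-.03*hx).round(4)); 
a=D["image"][100:180,160:260,::-1];cv2.imwrite("pics/d8c.png",cv2.resize(a,None,fx=7,fy=7,interpolation=cv2.INTER_CUBIC))
E
```

```text
s 1448 3156 normal [-0.196  0.352  0.915] tilt 23.77741400484724 az 119.14300950809395
rect ((-0.0014244262129068375, 0.0014446042478084564), (0.05762362480163574, 0.07964435964822769), 0.5699116587638855)
top face centre [ 0.6611 -0.3184  0.3223] z span 1..99 [-0.07443602  0.00192117]
 -> lens if top is 25 over and 30 behind: [ 0.653  -0.3039  0.287 ]
d 597 1497 normal [-0.198  0.387  0.901] tilt 25.7542072220934 az 117.12660869790463
rect ((-0.0001882500946521759, -0.002469569444656372), (0.058622777462005615, 0.07999452948570251), 1.1152293682098389)
top face centre [ 0.6601 -0.3161  0.32  ] z span 1..99 [-0.0461427   0.00258507]
 -> lens if top is 25 over and 30 behind: [ 0.6525 -0.3013  0.2847]
```

View pics/d8c.png

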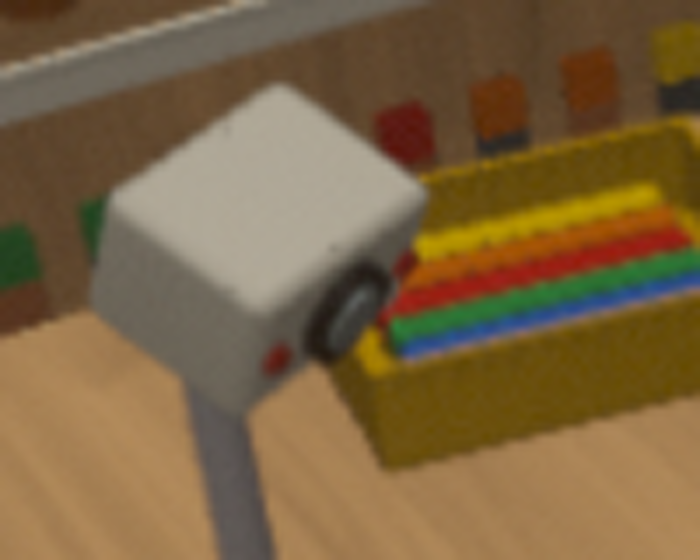

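```bash
cat > tgt.py <<'E'
from plan import *
def target(az=118.3,lens=(.652,-.301,.285)):
    a=np.deg2rad(az);t=np.deg2rad(25);lk=np.array([np.cos(a),np.sin(a),0])
    hx=-lk*np.cos(t)+[0,0,np.sin(t)];hz=lk*np.sin(t)+[0,0,np.cos(t)];hy=np.cross(hz,hx)
    read=np.array(lens)-.13*hx
    R=Rn.from_matrix(np.c_[-hx,hy,-hz]); p=read-R.apply([-.018,0,-.038])
    return read,p,R
E
python3 - <<'E'
from tgt import *
read,p,R=target();print(read,p,R.as_matrix()[:,0],R.as_matrix()[:,2])
s=manip.get_state()
mid=(s["position"]+p)/2;mid[2]=.28
import scipy.spatial.transform as T
Rm=T.Slerp([0,1],Rn.concatenate([Rs(s),R]))(.5)
r,st=plan(mid,Rm,9,.03);r2,st=plan(p,R,9,.03,start=st);show(r+r2)
E
```

```text
[ 0.59614292 -0.19726215  0.23005963] [ 0.59602248 -0.19703847  0.1880128 ] [-0.42966984  0.79798348 -0.42261826] [ 0.20035833 -0.37210581 -0.90630779]
0 0.03,-0.0215,-0.0052,-0.0068,-0.001,-0.024,-0.005,
0.03,-0.0217,-0.0052,-0.0063,-0.001,-0.025,-0.005,
0.03,-0.0218,-0.0054,-0.0057,-0.001,-0.024,-0.005,
0.03,-0.0219,-0.0055,-0.0053,-0.001,-0.024,-0.005,
0.03,-0.022,-0.0056,-0.0047,-0.001,-0.024,-0.006,
0.03,-0.0221,-0.0057,-0.0042,-0.001,-0.025,-0.005,
0.03,-0.0221,-0.0058,-0.0036,-0.001,-0.024,-0.005,
0.03,-0.0222,-0.0059,-0.0031,-0.001,-0.024,-0.005

1 0.03,-0.0222,-0.0061,-0.0026,-0.001,-0.025,-0.005,
0.03,-0.0186,-0.0062,0.0145,-0.001,-0.024,-0.005,
0.03,-0.0182,-0.0064,0.015,-0.001,-0.025,-0.005,
0.03,-0.0178,-0.0064,0.0154,-0.001,-0.024,-0.005,
0.03,-0.0174,-0.0066,0.0159,-0.001,-0.024,-0.005,
0.03,-0.0169,-0.0066,0.0162,-0.001,-0.024,-0.006,
0.03,-0.0165,-0.0068,0.0167,-0.001,-0.025,-0.005,
0.03,-0.0161,-0.0069,0.017,-0.001,-0.024,-0.005

2 0.03,-0.0157,-0.0069,0.0174,-0.002,-0.024,-0.005,
0.03,-0.0151,-0.0071,0.0178,-0.001,-0.024,-0.005,
0.03,0,0,0,0,0,0,
0.03,0,0,0,0,0,0,
0.03,0,0,0,0,0,0,
0.03,0,0,0,0,0,0,
0.03,0,0,0,0,0,0,
0.03,0,0,0,0,0,0
```

Emit:
apply_moves(moves=[0.03, -0.008, -0.002, -0.012, 0, -0.01, -0.003, 0.03, -0.014, -0.003, -0.012, -0.001, -0.02, -0.005, 0.03, -0.02, -0.005, -0.01, -0.001, -0.024, -0.005, 0.03, -0.022, -0.0055, -0.008, -0.001, -0.024, -0.005, 0.03, -0.022, -0.0055, -0.006, -0.001, -0.024, -0.005, 0.03, -0.022, -0.006, -0.005, -0.001, -0.024, -0.005, 0.03, -0.022, -0.006, -0.004, -0.001, -0.024, -0.005, 0.03, -0.022, -0.006, -0.003, -0.001, -0.024, -0.005])

```text
clock: 14.85
position: [0.5535, 0.0344, 0.2928]
ee_rot: [0.077, 0.531, 0.842, -0.051]
contact_force: [0.9, -0.0, -2.4]
width: 0.0418
```

```bash
python3 - <<'E'
from tgt import *
where();read,p,R=target()
r,st=plan(p,R,13,.03);show(r)
E
```

```text
t 14.85 p [0.5535 0.0344 0.2928] x [-0.424  0.887 -0.184] z [ 0.076 -0.167 -0.983] F [ 0.9 -0.  -2.4] w 0.0418 q [ 0.06  0.17  1.43 -0.17  1.48 -0.37]
0 0.03,-0.0157,-0.0047,0.0112,-0.001,-0.019,-0.003,
0.03,-0.0155,-0.0047,0.0114,-0.002,-0.02,-0.004,
0.03,-0.0152,-0.0048,0.0117,-0.001,-0.019,-0.003,
0.03,-0.0149,-0.0049,0.0121,-0.002,-0.019,-0.004,
0.03,-0.0148,-0.005,0.0123,-0.001,-0.02,-0.003,
0.03,-0.0144,-0.005,0.0125,-0.002,-0.019,-0.004,
0.03,-0.0142,-0.0051,0.0129,-0.001,-0.02,-0.003,
0.03,-0.0139,-0.0052,0.0131,-0.002,-0.019,-0.004

1 0.03,-0.0137,-0.0052,0.0134,-0.001,-0.019,-0.003,
0.03,-0.0134,-0.0053,0.0136,-0.001,-0.02,-0.004,
0.03,-0.0131,-0.0054,0.0139,-0.002,-0.019,-0.003,
0.03,-0.0127,-0.0054,0.0141,-0.001,-0.019,-0.004,
0.03,-0.0126,-0.0055,0.0144,-0.002,-0.02,-0.003,
0.03,0,0,0,0,0,0,
0.03,0,0,0,0,0,0,
0.03,0,0,0,0,0,0
```

Emit:
apply_moves(moves=[0.03, -0.0155, -0.005, 0.011, -0.001, -0.02, -0.003, 0.03, -0.0155, -0.005, 0.011, -0.001, -0.02, -0.003, 0.03, -0.015, -0.005, 0.012, -0.001, -0.02, -0.003, 0.03, -0.015, -0.005, 0.012, -0.001, -0.02, -0.003, 0.03, -0.015, -0.005, 0.012, -0.001, -0.02, -0.003, 0.03, -0.014, -0.005, 0.0125, -0.001, -0.02, -0.003, 0.03, -0.014, -0.005, 0.013, -0.001, -0.02, -0.003, 0.03, -0.012, -0.005, 0.011, -0.001, -0.018, -0.003])

```text
clock: 15.52
position: [0.5754, -0.1252, 0.2346]
ee_rot: [0.152, 0.515, 0.838, -0.097]
contact_force: [0.0, 0.5, -1.4]
width: 0.0413
```

```bash
python3 snap.py scene:s9 ; python3 - <<'E'
from tgt import *
where();read,p,R=target()
r,st=plan(p,R,7,.03);show(r)
E
```

```text
t 15.57 p [ 0.5739 -0.1275  0.233 ] x [-0.423  0.834 -0.355] z [ 0.15  -0.322 -0.935] F [-1.2 -2.7 -3.2] w 0.0411 q [-0.13  0.18  1.61 -0.33  1.17 -0.5 ]
0 0.03,-0.0073,-0.0016,0.0097,-0.003,-0.011,-0.003,
0.03,-0.0073,-0.0016,0.0097,-0.003,-0.01,-0.003,
0.03,-0.0071,-0.0017,0.0098,-0.003,-0.011,-0.003,
0.03,-0.007,-0.0017,0.0099,-0.003,-0.01,-0.003,
0.03,-0.0069,-0.0017,0.01,-0.003,-0.011,-0.004,
0.03,-0.0068,-0.0019,0.01,-0.003,-0.01,-0.003,
0.03,-0.0067,-0.0019,0.0101,-0.003,-0.011,-0.003,
0.03,0,0,0,0,0,0
```

View pics/s9.png

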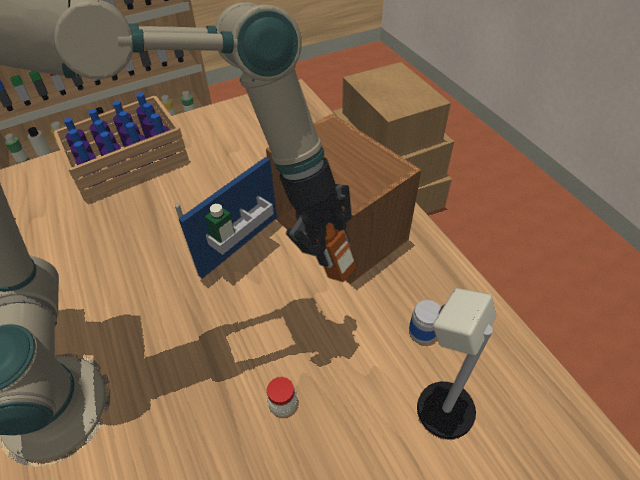

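The bottle is held tilted with its label (340,262) towards the head, and everything else is in place. Last leg.

Emit:
apply_moves(moves=[0.03, -0.007, -0.0015, 0.0098, -0.003, -0.011, -0.003, 0.03, -0.007, -0.0015, 0.0098, -0.003, -0.011, -0.003, 0.03, -0.007, -0.0017, 0.0098, -0.003, -0.011, -0.003, 0.03, -0.007, -0.0017, 0.0098, -0.003, -0.011, -0.003, 0.03, -0.007, -0.0017, 0.01, -0.003, -0.011, -0.003, 0.03, -0.006, -0.0017, 0.009, -0.003, -0.009, -0.003, 0.03, -0.004, -0.001, 0.006, -0.002, -0.006, -0.002, 0.03, 0, 0, 0, 0, 0, 0])

```text
clock: 16.23
position: [0.5873, -0.2023, 0.1879]
ee_rot: [0.181, 0.503, 0.837, -0.117]
contact_force: [0.1, -0.0, -1.6]
width: 0.0416
```

```bash
python3 snap.py scene:s10 side:d10 ; cat > chk.py <<'E'
import sys
from tgt import *
where();read,p,R=target();s=manip.get_state()
Rc=Rs(s);M=R.as_matrix();C=Rc.as_matrix()
lab=s["position"]+Rc.apply([-.018,0,-.038]);H=np.c_[-M[:,0],M[:,1],-M[:,2]]
print("label FK in head frame rel. read (mm)",((lab-read)@H*1000).round(1),"ang x,z deg",[np.rad2deg(np.arccos(min(1,C[:,i]@M[:,i]))).round(2) for i in (0,2)])
S,D=load(sys.argv[1]),load(sys.argv[2])
for n,d in (("s",S),("d",D)):
    P=cloud(d);Q=Rc.inv().apply((P-s["position"]).reshape(-1,3)).reshape(P.shape)
    b=(abs(Q[...,1])<.03)&(Q[...,0]>-.026)&(Q[...,0]<.03)&(Q[...,2]>-.105)&(Q[...,2]<.02)&(d["range_z"]>0)
    h,sa,v=cv2.split(cv2.cvtColor(d["image"],cv2.COLOR_RGB2HSV))
    am=b&(h<16)&(sa>110)&(v>30); q=Q[am]
    if len(q)>10: print(n,"amber in tool frame min/max",np.percentile(q,[1,99],axis=0).round(3).tolist(),len(q))
    lb=b&(sa<90)&(v>70)&(Q[...,0]<-.01); q=Q[lb]
    if len(q)>10:
        print(n,"label",len(q),q.mean(0).round(4),np.percentile(q,[1,99],axis=0).round(3).tolist())
        f=am|lb; qq=P[f&(Q[...,0]<-.014)]
        u,sv,vt=np.linalg.svd(qq-qq.mean(0),full_matrices=False); nn=vt[2]*np.sign(vt[2]@H[:,0]); print("  label face normal vs head x deg",np.rad2deg(np.arccos(nn@H[:,0])).round(1),"rms",sv[2]/len(qq)**.5)
E
python3 chk.py s10 d10
python3 - <<'E'
from tgt import *
read,p,R=target();r,st=plan(p,R,3,.03);show(r)
E
```

```text
t 16.33 p [ 0.5879 -0.2015  0.1889] x [-0.429  0.8   -0.421] z [ 0.187 -0.377 -0.907] F [-0.   0.6 -1.7] w 0.0415 q [-0.24  0.22  1.7  -0.4   0.97 -0.54]
label FK in head frame rel. read (mm) [ 0.5 -8.8  0.7] ang x,z deg [np.float64(0.16), np.float64(0.79)]
s amber in tool frame min/max [[-0.02, -0.022, -0.097], [0.013, 0.023, -0.001]] 878
s label 324 [-0.0177 -0.0042 -0.0388] [[-0.021, -0.028, -0.071], [-0.01, 0.019, -0.016]]
  label face normal vs head x deg 1.8 rms 0.0013387467160265998
d amber in tool frame min/max [[-0.017, -0.025, -0.102], [0.018, 0.028, 0.001]] 422
0 0.03,0.0001,0.0031,0.0002,-0.005,-0.001,-0.001,
0.03,0.0002,0.0031,0.0002,-0.004,-0.001,-0,
0.03,0.0001,0.0031,0.0003,-0.005,-0,-0.001,
0.03,0,0,0,0,0,0,
0.03,0,0,0,0,0,0,
0.03,0,0,0,0,0,0,
0.03,0,0,0,0,0,0,
0.03,0,0,0,0,0,0
```

View pics/s10.png

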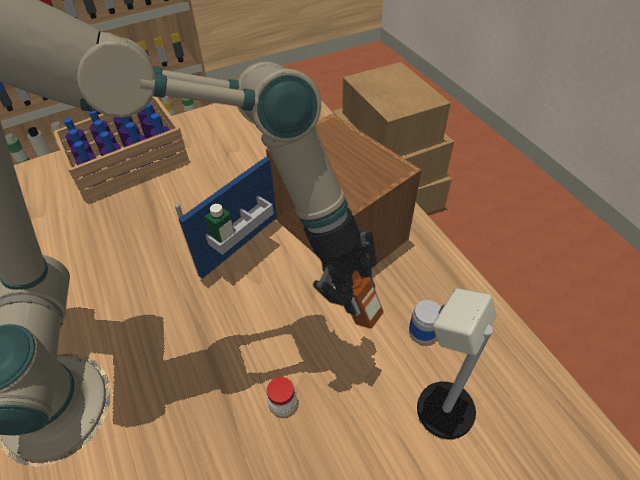

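View pics/d10.png

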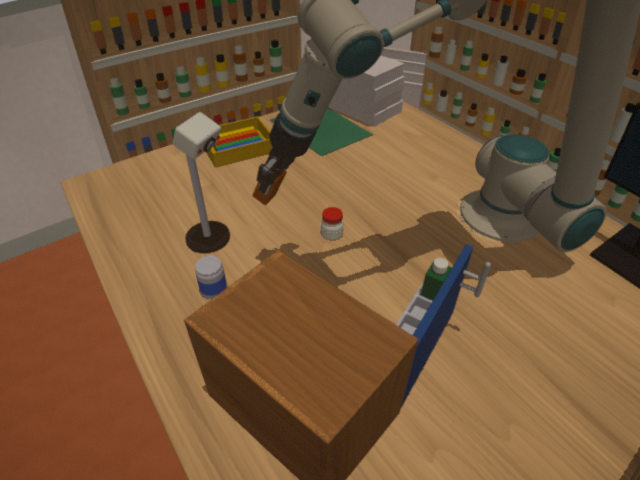

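The camera confirms the label within a few mm of where kinematics puts it. I'll correct the 9 mm sideways error and settle.

Emit:
apply_moves(moves=[0.03, 0, 0.004, 0, -0.005, 0, 0, 0.03, 0, 0.003, 0, -0.004, 0, 0, 0.03, 0, 0, 0, 0, 0, 0, 0.03, 0, 0, 0, 0, 0, 0, 0.03, 0, 0, 0, 0, 0, 0, 0.03, 0, 0, 0, 0, 0, 0, 0.03, 0, 0, 0, 0, 0, 0, 0.03, 0, 0, 0, 0, 0, 0])

```text
clock: 17.0
position: [0.5962, -0.196, 0.1918]
ee_rot: [0.186, 0.501, 0.838, -0.111]
contact_force: [1.6, 0.1, -1.8]
width: 0.0416
```

Emit:
apply_moves(moves=[0.03, 0, 0, 0, 0, 0, 0, 0.03, 0, 0, 0, 0, 0, 0, 0.03, 0, 0, 0, 0, 0, 0, 0.03, 0, 0, 0, 0, 0, 0, 0.03, 0, 0, 0, 0, 0, 0, 0.03, 0, 0, 0, 0, 0, 0, 0.03, 0, 0, 0, 0, 0, 0, 0.03, 0, 0, 0, 0, 0, 0])

```text
clock: 17.67
position: [0.596, -0.1961, 0.1916]
ee_rot: [0.186, 0.501, 0.838, -0.111]
contact_force: [-0.5, -0.1, -1.6]
width: 0.0411
```

```bash
python3 snap.py scene:s11 side:d11; python3 chk.py s11 d11; python3 - <<'E'
from plan import *
print(manip.get_state()["qd"].round(3))
S=load("s11");D=load("d11");P=cloud(S);h,s,v=cv2.split(cv2.cvtColor(S["image"],cv2.COLOR_RGB2HSV))
a,b=load("scene0"),load("s11")
for nm,c in (("jar",(281,395,22)),("tin",(427,322,16))):
    y,x,r=c[1],c[0],c[2]; print(nm,"mean abs diff",np.abs(a["image"][y-r:y+r,x-r:x+r].astype(int)-b["image"][y-r:y+r,x-r:x+r]).mean().round(1))
P=cloud(D);z=P[...,2];h,s,v=cv2.split(cv2.cvtColor(D["image"],cv2.COLOR_RGB2HSV))
q=P[(abs(z-.205)<.003)&(h>100)&(h<125)&(s>120)&(np.hypot(P[...,0]-.5,P[...,1]-.18)<.2)];r=cv2.fitLine(q[:,:2].astype(np.float32),cv2.DIST_HUBER,0,.01,.01).ravel();print("door theta",np.deg2rad(104.4)-np.arctan2(r[1],r[0]))
E
```

```text
t 17.77 p [ 0.5959 -0.1961  0.1916] x [-0.429  0.799 -0.422] z [ 0.2   -0.372 -0.906] F [ 0.  -0.8 -1.9] w 0.0414 q [-0.23  0.22  1.69 -0.4   0.97 -0.54]
label FK in head frame rel. read (mm) [0.7 0.4 3.6] ang x,z deg [np.float64(0.06), np.float64(0.02)]
s amber in tool frame min/max [[-0.02, -0.021, -0.098], [0.013, 0.024, -0.001]] 883
s label 320 [-0.0178 -0.0027 -0.0398] [[-0.021, -0.027, -0.071], [-0.01, 0.026, -0.017]]
  label face normal vs head x deg 2.0 rms 0.001300991394422087
d amber in tool frame min/max [[-0.017, -0.019, -0.103], [0.018, 0.028, -0.0]] 430
[ 0.002  0.002  0.001  0.001  0.    -0.   ]
jar mean abs diff 14.6
tin mean abs diff 13.0
door theta 1.4239908486192048
```

View pics/s11.png

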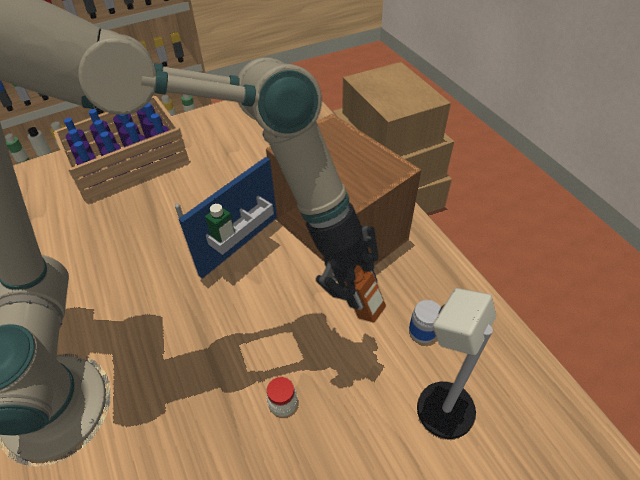

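The label sits at about (374,302) and faces the head. The jar (281,395), tin (427,322) and green bottle (218,222) are where they were. Handing in.

```bash
python3 -c "
from rig import workorder
print(workorder.sign_off())"
```

```text
the job is handed in; nothing more can be done
None
```

I opened the blue door by its handle and left it open at about 1.42 rad. I then took the amber bottle from the hinge-side slot and handed the job in at about 17.8 s with it held still in front of the reader. Sign-off reports no verdict.

**Last checks:**
- **Position:** by kinematics, the label centre was within 1 mm (x, y) and 4 mm (z) of my measured read point. The label seen by the scene camera agreed to within about 3 mm.
- **Angle:** the tool axes were within 0.1° of the target. The label face seen in the picture was 2° off.
- **Hold:** grip width was 41 mm on the 42 mm bottle, with joint speeds about zero.
- **Bystanders:** the green bottle stood in its slot, and the jar and tin showed at the same pixels as at the start. A pixel-difference check there gave 13–15 grey levels, which I put down to image noise and light; I didn't measure their positions again.

**What disagreed:**
- **Fingertip offset:** my first pinch closed empty above the handle. The wrist depth and scene view put the real fingertips about 38 mm behind the stated TCP, so I corrected for that and the second pinch held.
- **Reader direction:** the two fixed cameras differed by about 2° (119.1° and 117.1°), so I used 118.3°.

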